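# Take the pan's temperature and put the thermometer back in its own cradle

### The job

The slim spice jar has been left in the infrared thermometer's cradle of the sloping rack: first put it back in its own cradle (the narrow one whose label plate shows a jar), lying with its cap up the slope and its foot against the lip, and let go. Then take the thermometer from the worktop, aim its lens at the centre of the frying pan's floor from about 15 cm and hold it steady for a second. Finally lay it in its own cradle (the one whose label plate shows it), lens end down against the lip and display up, and let go; leave the other things on the worktop and stove as they stand.

Things in the scene. Friction and masses are not known exactly. Their poses are not given: they have to be found in the camera images.
- slim_jar: slim round glass spice jar with a pale cap, 40 mm in diameter, 105 mm long, 0.11 kg; origin at the centre of its foot, z along its axis to the cap. It starts lying in the thermometer's cradle, cap up the slope
- probe: hand-held infrared thermometer, a white bar 150 mm long (x), 34 wide (y), 26 high (z), its last 20 mm at +x a dark round nose, 22 mm across, with the lens; display on the top face; 0.12 kg. Origin at mid-length on the underside; x to the lens, z out of the display. It sees along +x from the lens, 13 mm above the underside. Starts flat on the worktop, display up
- rack: tie bars under three light wooden cradles side by side, 86 mm apart, in any order. Each cradle's bed slopes 25 degrees, low end to the robot; 74 mm wide, with a 16 mm high lip at the low end, two steel side rails 5 mm high, and at 176 mm up the slope a label plate 60 mm high with its owner's silhouette raised on it. Origin: underside of the tie bars, in the middle; x away from the robot
- probe_lens (a point): centre of the lens, the thermometer's front end (x = 75, z = 13 mm in its frame)
- probe_tail (a point): centre of the thermometer's other end (x = -75, z = 13 mm in its frame)
- probe_slot_bed: The thermometer's own cradle (label: a plain bar with a thin nose on top). Frame: origin on the bed's floor, mid-width, at the inner face of the low lip; x up the slope, y across, z out of the bed. Side rails' inner faces at y = +/-20 mm, from x = 12 to 147 mm
- jar_slot_bed: The slim jar's own cradle, the narrowest (label: a short broad jar shape with a slightly narrower cap and a gap between). Frame: origin on the bed's floor, mid-width, at the inner face of the low lip; x up the slope, y across, z out of the bed. Side rails' inner faces at y = +/-16 mm, from x = 12 to 102 mm
- mill_slot_bed: The pepper mill's cradle, the widest, empty; stays empty (label: a waisted mill with a ball and a small knob on top). Frame: origin on the bed's floor, mid-width, at the inner face of the low lip; x up the slope, y across, z out of the bed. Side rails' inner faces at y = +/-26 mm, from x = 12 to 162 mm
- pan_centre (a point): centre of the inside floor of a dark steel frying pan on the front right burner: floor 144 mm across, rim 180 mm across and 36 mm above this point, fixed; its handle sticks out to the front right
- squat_jar: bystander: squat glass spice jar with a red cap, 46 mm wide, 97 mm tall, standing in front of the rack
- mill: bystander: turned wooden pepper mill, 58 mm wide, 170 mm tall, on the worktop
- mandarin: bystander: mandarin, 58 mm, on the worktop
- garlic: bystander: garlic bulb, 60 mm, on the worktop
- olive_jar: bystander: glass jar with a dark lid, 70 mm wide, 86 mm tall, on the stove between the rack and the pan

How it is judged:
By the outcome, as a careful person would: the job done as asked, in the order asked, and still so for the second after the job is handed in, with the robot touching nothing.
It also fails if it takes over 72 s, if anything falls off the work surface, if the arm or the gripper's body presses on something with over 40 N, if the wrist force passes 120 N, or if a joint passes its speed limit or range.

### The arm

A 6-joint arm with a two-finger parallel gripper is mounted at the origin on a cart in front of the work surface, level with it; the furniture and walls round the work are solid. World frame = base frame: x ahead of the robot, y to its left, z up, the work surface at z = 0. Lengths are in mm, angles in rad, forces in N, time in s.
With the tool pointing down it reaches from about 350 to 875 mm from the base axis. Payload 4.2 kg.
Tool frame: the origin (TCP) lies at the very end of the fingers, on their centre line; the grasp point (between the pads) lies 19 mm behind it; z points along the fingers, y is the line along which they close (so a half turn about z gives the same grasp; the last joint's range is limited). The gripper opens to 85 mm and grips with 20 to 120 N. Pads are 22 mm wide; open, the fingers measure 114 mm over their backs; the gripper's body (76 mm by 85 mm) begins 54 mm behind the grasp point. The pads swing forward as they close: fully open they stand 13 mm farther back than shut.
Start: joints at [1.429, 0.385, 0.008, 0, -1.194, -0.259], TCP at [243.814, 575.46, 231.312] pointing down, gripper open.
Joint ranges: [-3.14, 3.14], [-1.21, 2.06], [-1.07, 1.41], [-3.16, 2.05], [-2.99, -0.16], [-3.1, 3.1]. Speed limits (rad/s): [2.79, 2.79, 3.14, 3.14, 3.14, 3.14].

### API

Orientations are given as a unit quaternion [x, y, z, w].
In Python, from bench import monitor, get_image, camera_info, job_done gives the robot as it stands.
- The arm moves only by the tool send_rows, never from a script. Its argument "series" is a list of rows, each a list of 3 entries, a list of its own where there are three numbers: the shift along the tool's x, y, z in mm, then the turn, a rotation vector about the tool's x, y, z in rad, then the finger opening in mm, from 0 to 85.4. A call has 1 to 8 rows; each row shifts and turns the commanded pose from where the row before left it, along the tool's axes as they then stand; what a row does not reach is not made up. A row lasts 1/10 s, in which the tool goes at most 50 mm and 8.59 degrees, less where a joint would pass 70% of its speed; a pose out of reach is approached as far as the arm can. A call with a gripper value outside its range is refused whole. The fingers move at their own pace and stop on an object; the grip force is fixed at half the most. Time passes only in rows, so rows that do not move let the fingers close. It gives the time, the measured TCP pose, the force, the opening and the grip force at its end, in the units of the state.
- monitor.read_state(): the state, without advancing time (a new reading comes with each control period).
- get_image(name): name is "scene" or "top" or "wrist"; returns the picture (420x560x3 uint8, red, green, blue); there is no depth.
- camera_info(name): a dict with "intrinsics" (3x3 intrinsics, pixels), "R" (3x3) and "t" (3): a world point X has camera coordinates R X + t. Camera axes: x right, y down, z forward; pixel columns grow to the right and rows downward; lengths in mm; the calibration is good to about 2 mm. A picture is of the moment at which its call begins: read the wrist's pose just before it. camera_info takes no time and is no camera call; for the wrist camera it gives the pose at the moment of the call.
- job_done(): hands the job in; it is judged then, once.
The state is a dict: "clock": time; "joints": joint angles; "joint_vel": joint speeds; "joint_efforts": joint torques, N m; "position": TCP position; "ee_rot": TCP orientation; "contact_force": force on the tool from outside, world axes, zero at the start; "wrist_torque": the same for the moment, N m; "gripper_width": finger opening in mm; "grasp_force": force on a finger pad.
Only numpy, scipy, OpenCV 4.12 (cv2) and the standard library are available. Lean on these libraries where they do the work, as an engineer would, in place of code of your own. Each camera call takes 0.05 s, during which the arm holds its last target. There are 200 camera calls.

## Working session

There is one attempt and no reset: what is moved stays moved. The work goes in short steps, Python scripts to look and compute and a tool call to move; the robot and the scene stay as the last step left them, time stands still between calls to the robot, and variables do not carry over. Pictures are saved under pics/ and viewed, at most 10 in all, crops included, and the job is handed in when it is done.

Besides the shell and the picture viewer there is one more tool, called after "Request:" by a JSON object that holds its "name" and its "arguments", one argument or row to a line. send_rows: Moves the arm, as the interface text tells. Its arguments: {"type":"object","properties":{"series":{"type":"array"}},"required":["series"]}

```bash
ls; mkdir -p pics; python3 - <<'E'
from bench import monitor,get_image,camera_info
import cv2,numpy as np
for n in("scene","top","wrist"):
    im=get_image(n);cv2.imwrite(f"pics/{n}0.png",im[:,:,::-1]);c=camera_info(n);print(n,np.round(c["intrinsics"],1).tolist(),np.round(c["R"],4).tolist(),np.round(c["t"],1).tolist())
print(monitor.read_state())
E
```

```text
pics
scene [[391.3, 0.0, 278.2], [0.0, 391.3, 209.2], [0.0, 0.0, 1.0]] [[-0.9983, 0.0575, 0.0064], [0.0459, 0.8538, -0.5186], [-0.0353, -0.5174, -0.855]] [508.8, -48.9, 1227.2]
top [[486.1, 0.0, 285.4], [0.0, 486.1, 204.1], [0.0, 0.0, 1.0]] [[-0.0076, -1.0, 0.0027], [-0.9842, 0.007, -0.1772], [0.1772, -0.004, -0.9842]] [92.6, 523.2, 1358.6]
wrist [[296.1, 0.0, 278.8], [0.0, 296.1, 212.2], [0.0, 0.0, 1.0]] [[-0.3898, -0.9209, 0.0012], [-0.8772, 0.3717, 0.304], [-0.2804, 0.1175, -0.9527]] [624.0, -39.0, 379.1]
{'clock': 0.15, 'joints': array([ 1.42861351e+00,  3.85403283e-01,  6.93549620e-03, -3.51094950e-04,
       -1.19403980e+00, -2.58602026e-01]), 'joint_vel': array([ 0.00123455, -0.00169005,  0.00349145,  0.00190636,  0.00181743,
        0.00122635]), 'joint_efforts': array([-8.37815751e-04, -3.92676723e+01,  1.88582665e+01,  4.18861359e+00,
       -3.40740822e-03,  2.83408092e-06]), 'position': array([243.65004497, 575.0609875 , 230.4572652 ]), 'ee_rot': array([ 9.79975282e-01, -1.99117270e-01, -1.13125574e-04,  8.63674698e-04]), 'contact_force': array([-0.11460425,  1.00458569,  0.41570453]), 'wrist_torque': array([ 0.02562821,  0.03064816, -0.03608459]), 'grasp_force': 0.0, 'gripper_width': 85.49646724905213}
```

View pics/scene0.png

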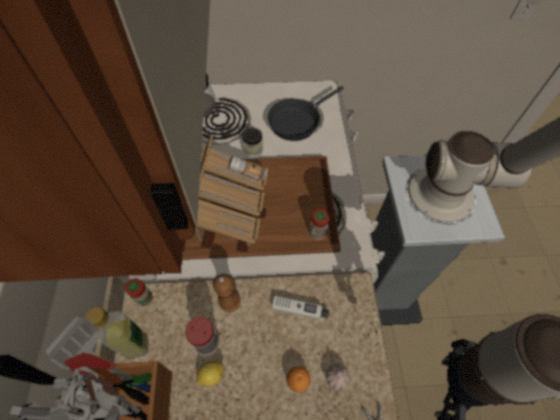

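View pics/top0.png

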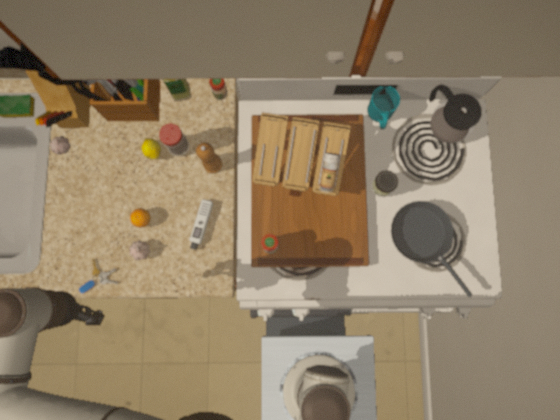

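The top view shows the rack with three cradles at cols 255–350, rows 115–195, and the jar in the right one at (330,165). The thermometer is at (200,225) with its dark nose at (195,245), the pan is at (422,232) and the squat jar at (269,243). I'll enlarge the rack and the thermometer next.

```bash
cat > h.py <<'E'
import numpy as np,cv2
from bench import monitor,get_image,camera_info
from scipy.spatial.transform import Rotation as Rn
def cam(n):
    c=camera_info(n);return np.array(c["intrinsics"]),np.array(c["R"]),np.array(c["t"])
def ray(c,uv):
    K,R,t=c;d=R.T@np.linalg.solve(K,[uv[0],uv[1],1.]);return -R.T@t,d/np.linalg.norm(d)
def onz(c,uv,z):
    o,d=ray(c,uv);return o+d*(z-o[2])/d[2]
def proj(c,X):
    K,R,t=c;p=K@(R@np.asarray(X,float)+t);return p[:2]/p[2]
def two(c1,a,c2,b):
    o1,d1=ray(c1,a);o2,d2=ray(c2,b);s=np.linalg.lstsq(np.c_[d1,-d2],o2-o1,rcond=None)[0]
    p,q=o1+s[0]*d1,o2+s[1]*d2;return (p+q)/2,np.linalg.norm(p-q)
E
python3 - <<'E'
import cv2,numpy as np
a=cv2.imread("pics/top0.png")[100:275,175:375];b=cv2.imread("pics/scene0.png")[105:265,180:350]
f=lambda i,s:cv2.resize(i,None,fx=s,fy=s,interpolation=cv2.INTER_CUBIC)
a=f(a,3.4)[:595];cv2.imwrite("pics/a.png",a)
cv2.imwrite("pics/b.png",f(b,3.7))
E
```

```text
(no output)
```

View pics/a.png

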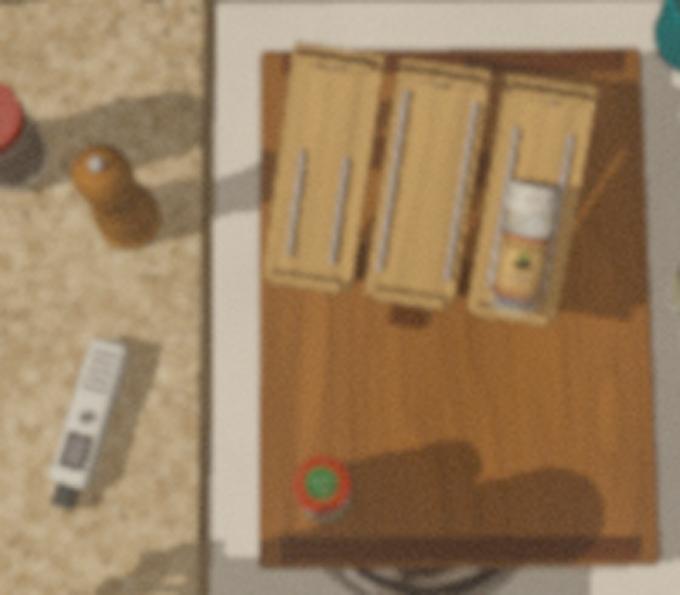

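View pics/b.png

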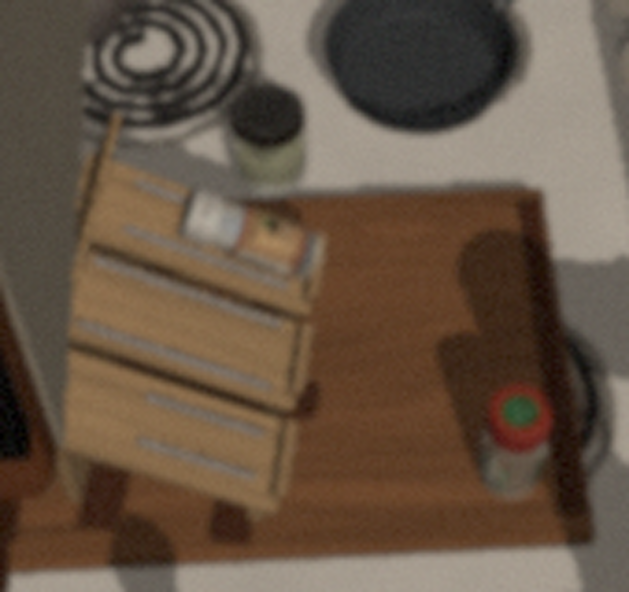

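The label plates face away in this view, but the rails settle the order. The left cradle has short, narrow rails, so it's the jar's. The middle has long, wide rails, so it's the mill's. The right one holds the jar, so it's the thermometer's. Next I'll triangulate.

```bash
cat > m1.py <<'E'
from h import *
T,S=cam("top"),cam("scene")
A=lambda x,y:np.array([(x+.5)/3.4-.5+175,(y+.5)/3.4-.5+100]);B=lambda x,y:np.array([(x+.5)/3.7-.5+180,(y+.5)/3.7-.5+105])
P={"mL_hi":((406,92),(78,325)),"mL_lo":((382,270),(270,387)),"mR_hi":((477,103),(93,257)),"mR_lo":((448,278),(282,323)),
"jL_hi":((303,150),(138,442)),"jL_lo":((291,255),(255,475)),"jR_hi":((347,157),(147,398)),"jR_lo":((335,265),(265,433)),
"pL_hi":((517,128),(125,230)),"pR_hi":((571,137),(135,180)),"squat":((323,484),(519,412)),"mandarin":None}
for k,v in P.items():
    if v: p,e=two(T,A(*v[0]),S,B(*v[1]));print(k,np.round(p,1),round(e,1))
im=cv2.imread("pics/top0.png");c=im.astype(int)
w=((c.min(2)>135)&(c.max(2)-c.min(2)<45)).astype(np.uint8)*255;m=np.zeros_like(w);m[195:255,185:216]=w[195:255,185:216]
n,l,s,ce=cv2.connectedComponentsWithStats(m);i=1+s[1:,4].argmax();pts=np.argwhere(l==i)[:,::-1].astype(np.float32);print(s[i],cv2.minAreaRect(pts))
for nm,uv,z in(("tail",A(110,342),26),("nose",A(64,503),13)):print(nm,onz(T,uv,z).round(1))
for nm,uv in(("pan rim px",(422,232)),("board corner",A(262,562)),("olive",(386,182))):print(nm,[onz(T,uv,z).round(1) for z in (0,40,80)])
print("pan tri",two(T,(422,231),S,(293,118)))
E
python3 m1.py; python3 - <<'E'
from h import *
T,S=cam("top"),cam("scene")
for n,b in(("top",(375,195,470,270)),("scene",(255,92,330,142))):
    im=cv2.imread(f"pics/{n}0.png");x0,y0,x1,y1=b
    m=(im[y0:y1,x0:x1].max(2)<75).astype(np.uint8);m=cv2.morphologyEx(m,cv2.MORPH_OPEN,np.ones((9,9)))
    k,l,s,c=cv2.connectedComponentsWithStats(m);i=1+s[1:,4].argmax();print(n,s[i]+[x0,y0,0,0,0],c[i]+[x0,y0])
    cs=cv2.findContours((l==i).astype(np.uint8),0,1)[0];print(cv2.fitEllipse(max(cs,key=len)))
E
```

```text
mL_hi [718.8  63.7 159.2] 0.7
mL_lo [586.2  83.9  95.9] 0.7
mR_hi [709.1   6.7 162.2] 2.5
mR_lo [576.7  30.  101.3] 3.1
jL_hi [677.9 147.6 134.7] 0.5
jL_lo [598.7 159.   99. ] 0.9
jR_hi [672.2 111.8 134.1] 0.0
jR_lo [590.8 122.8  95.3] 0.8
pL_hi [689.5 -25.4 152.2] 0.8
pR_hi [681.3 -68.3 157.3] 1.6
squat [406.9 132.  124.2] 0.6
[189 199  23  44 399] ((199.89627075195312, 220.88497924804688), (11.423088073730469, 44.2578239440918), 16.99082374572754)
tail [540.8 318.6  26. ]
nose [403.2 357.2  13. ]
pan rim px [array([ 445.5, -315.3,    0. ]), array([ 440.7, -303.8,   40. ]), array([ 436. , -292.3,   80. ])]
board corner [array([352.4, 188.2,   0. ]), array([350.2, 185.6,  40. ]), array([348., 183.,  80.])]
olive [array([ 597.8, -215.4,    0. ]), array([ 588.8, -206.7,   40. ]), array([ 579.8, -198. ,   80. ])]
pan tri (array([ 442.54888051, -302.32037563,   45.08097355]), np.float64(0.9846090233951341))Traceback (most recent call last):
  File "<stdin>", line 6, in <module>
ValueError: attempt to get argmax of an empty sequence
```

```bash
cat >> m1.py <<'E'
print('---')
from scipy.optimize import least_squares
M={"mL_hi":(162,28),"mL_lo":(12,28),"mR_hi":(162,-28),"mR_lo":(12,-28),"jL_hi":(102,104),"jL_lo":(12,104),"jR_hi":(102,68),"jR_lo":(12,68),"pL_hi":(147,-64),"pR_hi":(147,-108)}
def bedR(yaw): return Rn.from_euler('ZY',[yaw,-np.radians(25)]).as_matrix()
def f(q):
    r=[]
    for k,b in M.items():
        X=q[:3]+bedR(q[3])@[b[0],b[1],5];r+=[*(proj(T,X)-A(*P[k][0])),*(proj(S,X)-B(*P[k][1]))]
    return np.array(r)
s=least_squares(f,[570,60,90,-.15],loss='soft_l1');print("rack O,yaw",s.x.round(3),"rms px",np.sqrt((s.fun**2).mean()))
print(f(s.x).reshape(-1,4).round(1))
for n,y in(("jar",86),("mill",0),("probe",-86)):print(n,(s.x[:3]+bedR(s.x[3])@[0,y,0]).round(1))
im=cv2.imread("pics/top0.png");print(im[225:240:5,405:440:6].max(2));im=cv2.imread("pics/scene0.png");print(im[112:128:5,280:310:6].max(2))
E
python3 m1.py | sed -n '/---/,$p'
```

```text
---
rack O,yaw [ 5.71607e+02  5.87030e+01  8.73290e+01 -1.65000e-01] rms px 0.4458203511385637
[[ 0.5 -0.3  0.  -0.6]
 [-0.4  0.5  0.4  0. ]
 [-0.1 -0.5  0.3  0.7]
 [-0.1  1.2 -0.1  0.5]
 [ 0.4  0.1 -0.1 -0.5]
 [-0.3  0.8  0.4  0.5]
 [ 0.3 -0.   0.1 -0.5]
 [-0.6 -0.2 -0.4  0.2]
 [ 0.2 -0.4 -0.5 -0.6]
 [ 0.3 -0.6 -0.2  0.6]]
jar [585.8 143.5  87.3]
mill [571.6  58.7  87.3]
probe [557.4 -26.1  87.3]
[[89 88 93 90 90 88]
 [88 87 92 86 91 89]
 [86 88 93 90 89 90]]
[[49 46 50 44 48]
 [48 49 52 46 48]
 [43 46 50 51 49]
 [50 51 48 47 48]]
```

```bash
cat >> h.py <<'E'
O=np.array([571.6,58.7,87.3]);YAW=-.165
BR=Rn.from_euler('ZY',[YAW,-np.radians(25)]).as_matrix()
SL={"jar":86,"mill":0,"probe":-86}
def bed(s,b): return O+BR@(np.array(b,float)+[0,SL[s],0])
BQ=Rn.from_matrix(BR@np.diag([1,-1,-1]))      # tool x up the slope, tool z into the bed
def pose():
    s=monitor.read_state();return np.array(s["position"]),Rn.from_quat(s["ee_rot"])
def plan(wps,start=None,rnd=1):
    """wps: list of (pos,Rot,opening,mm per row); prints rows in chunks of 8"""
    p,q=start or pose();rows=[]
    for P,Q,w,v in wps:
        P=np.array(P,float);n=max(1,int(np.ceil(max(np.linalg.norm(P-p)/v,(q.inv()*Q).magnitude()/.13))))
        for i in range(n):
            k=n-i;d=np.round(q.inv().apply((P-p)/k),rnd);r=np.round((q.inv()*Q).as_rotvec()/k,3)
            rows.append([d.tolist(),r.tolist(),w]);p=p+q.apply(d);q=q*Rn.from_rotvec(r)
    for i in range(0,len(rows),8):print(str(rows[i:i+8]).replace(' ',''))
    return p,q
E
python3 - <<'E'
from h import *
print(bed("probe",[50,0,130]))
plan([([400,250,260],Rn.from_euler('ZY',[YAW,0])*Rn.from_matrix(np.diag([1,-1,-1])),60,40),(bed("probe",[50,0,130]),BQ,60,40)],rnd=0)
E
```

```text
[547.98003798 -24.55105239 226.2509254 ]
[[[27.0,24.0,-3.0],[0.0,0.0,-0.024],60],[[27.0,24.0,-3.0],[0.0,0.0,-0.024],60],[[26.0,25.0,-3.0],[0.0,0.0,-0.023],60],[[25.0,26.0,-3.0],[0.0,0.0,-0.024],60],[[25.0,26.0,-3.0],[0.0,0.0,-0.023],60],[[24.0,27.0,-3.0],[0.0,0.0,-0.024],60],[[23.0,27.0,-3.0],[0.0,0.0,-0.023],60],[[23.0,28.0,-3.0],[0.001,0.0,-0.024],60]]
[[[22.0,29.0,-3.0],[0.0,0.0,-0.023],60],[[21.0,29.0,-2.0],[0.001,0.0,-0.024],60],[[24.0,31.0,4.0],[-0.0,0.055,0.0],60],[[24.0,31.0,6.0],[-0.0,0.055,0.0],60],[[23.0,31.0,7.0],[-0.0,0.054,0.0],60],[[23.0,31.0,8.0],[-0.0,0.055,-0.0],60],[[22.0,31.0,9.0],[-0.0,0.054,-0.0],60],[[22.0,31.0,10.0],[-0.0,0.055,-0.0],60]]
[[[21.0,30.0,12.0],[-0.0,0.054,-0.0],60],[[21.0,31.0,13.0],[-0.0,0.055,-0.0],60]]
```

Request:
{"name": "send_rows", "arguments": {
  "series": [
    [[27, 24, -3], [0, 0, -0.024], 60],
    [[27, 24, -3], [0, 0, -0.024], 60],
    [[26, 25, -3], [0, 0, -0.023], 60],
    [[25, 26, -3], [0, 0, -0.024], 60],
    [[25, 26, -3], [0, 0, -0.023], 60],
    [[24, 27, -3], [0, 0, -0.024], 60],
    [[23, 27, -3], [0, 0, -0.023], 60],
    [[23, 28, -3], [0, 0, -0.024], 60]
  ]
}}

```text
clock: 0.95
position: [369.5, 314.4, 255.3]
ee_rot: [0.994, -0.105, -0.0, 0.0]
contact_force: [0.3, 0.1, 0.9]
gripper_width: 59.7
grasp_force: 0.0
```

Request:
{"name": "send_rows", "arguments": {
  "series": [
    [[22, 29, -3], [0, 0, -0.023], 60],
    [[21, 29, -2], [0, 0, -0.024], 60],
    [[24, 31, 4], [0, 0.055, 0], 60],
    [[24, 31, 6], [0, 0.055, 0], 60],
    [[23, 31, 7], [0, 0.054, 0], 60],
    [[23, 31, 8], [0, 0.055, 0], 60],
    [[22, 31, 9], [0, 0.054, 0], 60],
    [[22, 31, 10], [0, 0.055, 0], 60]
  ]
}}

```text
clock: 1.75
position: [510.9, 42.2, 235.3]
ee_rot: [0.983, -0.081, 0.164, 0.013]
contact_force: [0.3, 0.1, -0.3]
gripper_width: 59.9
grasp_force: 0.0
```

Request:
{"name": "send_rows", "arguments": {
  "series": [
    [[21, 30, 12], [0, 0.054, 0], 60],
    [[21, 31, 13], [0, 0.055, 0], 60],
    [[0, 0, 0], [0, 0, 0], 60]
  ]
}}

```text
clock: 2.05
position: [546.4, -28.4, 224.1]
ee_rot: [0.973, -0.083, 0.214, 0.019]
contact_force: [0.3, -0.1, 0.2]
gripper_width: 60.2
grasp_force: 0.0
```

```bash
python3 - <<'E'
from h import *
p,q=pose();print(p,(q.inv()*BQ).as_rotvec(),bed("probe",[50,0,130]),monitor.read_state()["clock"])
C=cam("wrist");im=get_image("wrist");np.savez("w1.npz",K=C[0],R=C[1],t=C[2])
im=np.ascontiguousarray(im[:,:,::-1]);cv2.imwrite("pics/w1.png",im)
for s,L,w in(("jar",102,16),("mill",162,26),("probe",147,20)):
    for x in(12,L):
        for y in(-w,w):
            u=proj(C,bed(s,[x,y,5]));cv2.circle(im,tuple(int(round(v)) for v in u),2,(255,0,255),1)
cv2.imwrite("pics/w1m.png",cv2.resize(im,(800,600),interpolation=cv2.INTER_CUBIC))
E
```

```text
[546.4410078  -28.40969247 224.14743175] [ 0.00424697  0.00315993 -0.00395778] [547.98003798 -24.55105239 226.2509254 ] 2.05
```

View pics/w1m.png

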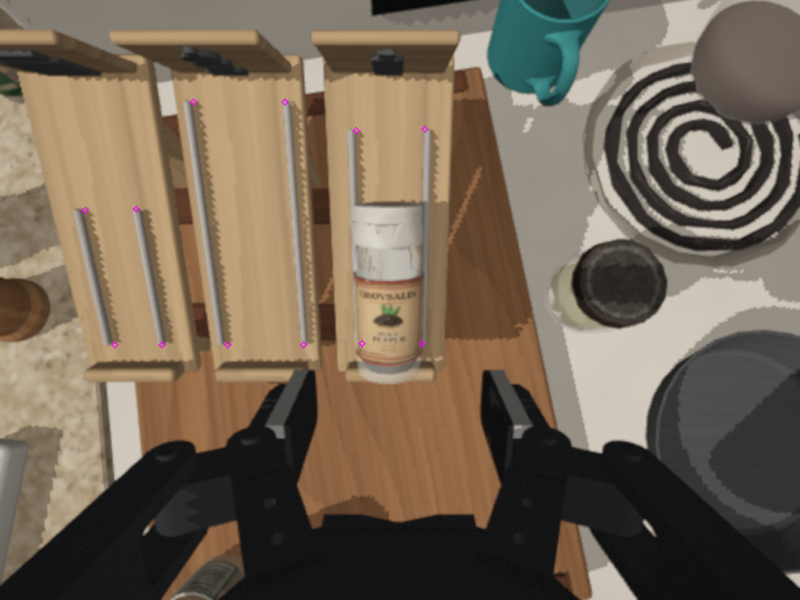

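The wrist view shows the predicted rail ends (magenta) on the real rails to about 1 mm. The jar lies straight in the right cradle, with its cap end at about (388,205) and its foot at about (388,380) by the lip. The right label shows the bar with a nose and the middle one the waisted mill.

```bash
python3 - <<'E'
from h import *
w=np.load("w1.npz");C=w["K"],w["R"],w["t"]
for x in(0,105):print(x,[(proj(C,bed("probe",[x,0,z]))*800/560).round(0) for z in(0,20,40)])
print("widths at x=60",[(proj(C,bed("probe",[60,y,20]))*800/560).round(0) for y in(-20,20)])
# bed coords of TCP now
p,q=pose();b=BR.T@(p-O)-[0,-86,0];print("tcp bed",b)
plan([(bed("probe",[52,0,70]),BQ,60,30),(bed("probe",[52,0,6]),BQ,60,12)],rnd=0)
E
```

```text
0 [array([392., 356.]), array([391., 369.]), array([391., 384.])]
105 [array([390., 202.]), array([390., 205.]), array([389., 209.])]
widths at x=60 [array([423., 280.]), array([358., 281.])]
tcp bed [ 49.06422063  -2.40553326 129.30286555]
[[[2.0,-1.0,30.0],[0.001,0.001,-0.001],60],[[1.0,-2.0,29.0],[0.002,0.001,-0.002],60],[[0.0,0.0,11.0],[-0.0,-0.0,0.0],60],[[0.0,0.0,11.0],[-0.0,-0.0,0.0],60],[[0.0,0.0,11.0],[-0.0,-0.0,0.0],60],[[0.0,0.0,10.0],[-0.0,-0.0,0.0],60],[[0.0,0.0,11.0],[-0.0,-0.0,0.0],60],[[0.0,0.0,10.0],[-0.0,-0.0,0.0],60]]
```

Request:
{"name": "send_rows", "arguments": {
  "series": [
    [[2, -2, 30], [0.002, 0.002, -0.002], 60],
    [[1, -2, 29], [0.002, 0.001, -0.002], 60],
    [[0, 0, 11], [0, 0, 0], 60],
    [[0, 0, 11], [0, 0, 0], 60],
    [[0, 0, 11], [0, 0, 0], 60],
    [[0, 0, 10], [0, 0, 0], 60],
    [[0, 0, 11], [0, 0, 0], 60],
    [[0, 0, 10], [0, 0, 0], 60]
  ]
}}

```text
clock: 2.9
position: [605.8, -28.6, 124.6]
ee_rot: [0.974, -0.078, 0.211, 0.016]
contact_force: [-0.3, 0.6, 0.8]
gripper_width: 60.2
grasp_force: 0.0
```

```bash
python3 - <<'E'
from h import *
p,q=pose();b=BR.T@(p-O)-[0,-86,0];print("tcp bed",b,(q.inv()*BQ).as_rotvec(),monitor.read_state()["contact_force"])
E
```

```text
tcp bed [59.30156859  5.45150067 13.45245262] [-0.00370305  0.00919308  0.00394659] [-0.25190936  0.60668872  0.78893079]
```

Request:
{"name": "send_rows", "arguments": {
  "series": [
    [[0, 0, 0], [0, 0, 0], 60],
    [[0, 0, 0], [0, 0, 0], 60]
  ]
}}

```text
clock: 3.1
position: [605.7, -28.3, 124.9]
ee_rot: [0.974, -0.078, 0.212, 0.016]
contact_force: [-0.2, -0.4, 0.3]
gripper_width: 59.9
grasp_force: 0.0
```

```bash
cat >> h.py <<'E'
def inbed(s):
    p,q=pose();print("bed",s,(BR.T@(p-O)-[0,SL[s],0]).round(1),"rot",(q.inv()*BQ).as_rotvec().round(3),"clock",monitor.read_state()["clock"])
E
python3 - <<'E'
from h import *
inbed("probe");plan([(bed("probe",[52,1,6]),BQ,60,12)],rnd=0)
E
```

```text
bed probe [59.3  5.8 13.8] rot [-0.004  0.009  0.004] clock 3.1
[[[-7.0,5.0,8.0],[-0.004,0.009,0.004],60]]
```

Request:
{"name": "send_rows", "arguments": {
  "series": [
    [[-3, 2, 3], [-0.002, 0.005, 0.002], 60],
    [[-4, 3, 5], [-0.002, 0.004, 0.002], 60],
    [[0, 0, 0], [0, 0, 0], 60],
    [[0, 0, 0], [0, 0, 0], 60]
  ]
}}

```text
clock: 3.5
position: [603.1, -33.4, 122.1]
ee_rot: [0.974, -0.081, 0.209, 0.019]
contact_force: [-0.2, 0.2, 0.1]
gripper_width: 60.4
grasp_force: 0.0
```

```bash
python3 -c "
from h import *
inbed('probe')"
```

```text
bed probe [56.6  0.3 12. ] rot [0.003 0.014 0.   ] clock 3.5
```

```bash
python3 -c "
from h import *
s=monitor.read_state();print(s['joints'].round(3),s['joint_vel'].round(3),s['joint_efforts'].round(1))
inbed('probe')"
```

```text
[ 0.158  0.284 -0.795  0.984 -0.16   0.297] [-0.     0.002  0.004  0.002  0.001 -0.   ] [ -0.  -28.8  13.6   1.3   0.2   0. ]
bed probe [56.6  0.3 12. ] rot [0.003 0.014 0.   ] clock 3.5
```

Request:
{"name": "send_rows", "arguments": {
  "series": [
    [[0, 0, 4], [0, 0, 0], 60],
    [[0, 0, 0], [0, 0, 0], 60],
    [[0, 0, 0], [0, 0, 0], 60],
    [[0, 0, 0], [0, 0, 0], 60]
  ]
}}

```text
clock: 3.9
position: [605.2, -33.5, 119.8]
ee_rot: [0.975, -0.081, 0.207, 0.019]
contact_force: [1.0, 0.6, 1.2]
gripper_width: 60.1
grasp_force: 0.0
```

```bash
python3 -c "
from h import *
s=monitor.read_state();print(s['joints'].round(3))
inbed('probe')"
```

```text
[ 0.158  0.292 -0.79   0.978 -0.16   0.302]
bed probe [57.5  0.6  9. ] rot [0.003 0.017 0.   ] clock 3.9
```

Joint 5 is at its limit because a 25° tool tilt lines up with the forearm here. I'll use a 12° tool tilt for the grasp instead.

```bash
cat >> h.py <<'E'
def TQ(deg,yaw=YAW,flip=False):
    "tool tilted deg forward along heading yaw; tool x along heading (or back if flip)"
    q=Rn.from_euler('ZY',[yaw,-np.radians(deg)])*Rn.from_matrix(np.diag([1,-1,-1]));return q*Rn.from_euler('z',np.pi) if flip else q
def inb(s,Q):
    p,q=pose();print("bed",s,(BR.T@(p-O)-[0,SL[s],0]).round(1),"rot",(q.inv()*Q).as_rotvec().round(3),"clock",monitor.read_state()["clock"],monitor.read_state()["joints"].round(2))
E
python3 -c "
from h import *
plan([(bed('probe',[54,1,22]),TQ(18),60,12),(bed('probe',[50,1,20]),TQ(12),60,12)])"
```

```text
[[[-1.9,-0.2,-6.5],[0.001,-0.053,0.0],60],[[-2.2,-0.2,-6.3],[0.002,-0.053,0.0],60],[[-3.7,-0.0,2.5],[-0.0,-0.104,0.0],60]]
```

Request:
{"name": "send_rows", "arguments": {
  "series": [
    [[-2, 0, -6.5], [0.001, -0.053, 0], 60],
    [[-2, 0, -6.5], [0.002, -0.053, 0], 60],
    [[-4, 0, 2.5], [0, -0.1, 0], 60],
    [[0, 0, 0], [0, 0, 0], 60],
    [[0, 0, 0], [0, 0, 0], 60],
    [[0, 0, 0], [0, 0, 0], 60]
  ]
}}

```text
clock: 4.5
position: [605.0, -48.0, 128.2]
ee_rot: [0.985, -0.087, 0.147, 0.027]
contact_force: [0.2, -0.2, 0.2]
gripper_width: 59.6
grasp_force: 0.0
```

```bash
python3 -c "
from h import *
inb('probe',TQ(12));plan([(bed('probe',[50,1,8]),TQ(12),60,6)])"
```

```text
bed probe [ 63.  -13.8  15.7] rot [ 0.031 -0.089 -0.008] clock 4.5 [ 0.25  0.33 -0.52  0.32 -0.48  0.88]
[[[-3.0,-3.7,2.2],[0.008,-0.022,-0.002],60],[[-2.9,-3.7,2.3],[0.008,-0.022,-0.002],60],[[-2.9,-3.8,2.5],[0.008,-0.023,-0.002],60],[[-2.8,-3.7,2.5],[0.007,-0.022,-0.002],60]]
```

Request:
{"name": "send_rows", "arguments": {
  "series": [
    [[-3, -4, 0], [0.008, -0.022, -0.002], 60],
    [[-3, -4, 0], [0.008, -0.022, -0.002], 60],
    [[-3, -4, 0], [0.008, -0.023, -0.002], 60],
    [[-3, -3, 0], [0.007, -0.022, -0.002], 60],
    [[0, 0, 0], [0, 0, 0], 60],
    [[0, 0, 0], [0, 0, 0], 60]
  ]
}}

```text
clock: 5.1
position: [596.7, -31.3, 125.1]
ee_rot: [0.991, -0.083, 0.104, 0.008]
contact_force: [-0.8, -0.4, -0.4]
gripper_width: 59.9
grasp_force: 0.0
```

```bash
python3 -c "
from h import *
inb('probe',TQ(12));plan([(bed('probe',[50,1,8]),TQ(12),60,6)])
C=cam('wrist');im=np.ascontiguousarray(get_image('wrist')[:,:,::-1])
for x,y in((12,20),(12,-20),(147,20),(147,-20)):
    u=proj(C,bed('probe',[x,y,5]));cv2.circle(im,tuple(int(round(v)) for v in u),2,(255,0,255),1)
cv2.imwrite('pics/w2.png',im)"
```

```text
bed probe [51.8  1.3 17.6] rot [-0.    -0.001 -0.001] clock 5.1 [ 0.26  0.35 -0.42  0.15 -0.62  1.03]
[[[0.2,0.2,4.9],[-0.0,-0.0,-0.001],60],[[0.2,0.1,4.8],[-0.0,-0.001,-0.0],60]]
```

View pics/w2.png

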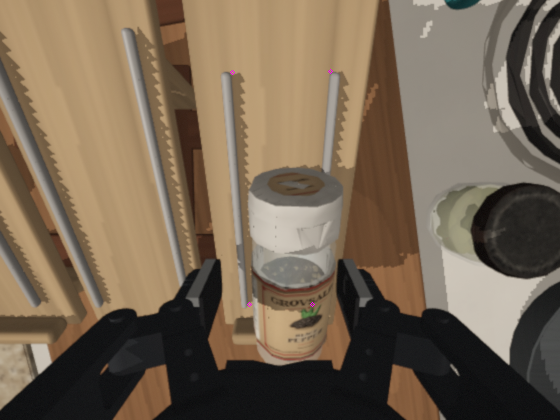

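```bash
python3 -c "
from h import *
C=cam('wrist')
for y in(0,-4):
  for n,x,z in(('cap end',105,20),('cap top edge',105,40),('cap bottom edge',105,0),('foot top edge',0,40),('foot axis',0,20)):print(y,n,proj(C,bed('probe',[x,y,z])).round())"
```

```text
0 cap end [281. 181.]
0 cap top edge [282. 203.]
0 cap bottom edge [281. 164.]
0 foot top edge [281. 367.]
0 foot axis [281. 336.]
-4 cap end [290. 181.]
-4 cap top edge [292. 203.]
-4 cap bottom edge [289. 164.]
-4 foot top edge [288. 367.]
-4 foot axis [287. 336.]
```

The wrist view shows the jar lying as modelled, with its cap face centred at (295,183) and its foot at (292,362). It has been pushed about 5 mm sideways toward the right rail. I'll lower and grip.

Request:
{"name": "send_rows", "arguments": {
  "series": [
    [[0, 2, 5], [0, 0, 0], 60],
    [[0, 2, 5], [0, 0, 0], 60],
    [[0, 0, 0], [0, 0, 0], 30],
    [[0, 0, 0], [0, 0, 0], 30],
    [[0, 0, 0], [0, 0, 0], 30],
    [[0, 0, 0], [0, 0, 0], 30]
  ]
}}

```text
clock: 5.75
position: [598.8, -32.6, 116.2]
ee_rot: [0.991, -0.082, 0.105, 0.007]
contact_force: [-4.9, 10.0, 5.4]
gripper_width: 40.2
grasp_force: 59.6
```

```bash
python3 -c "
from h import *
inb('probe',TQ(12));print(monitor.read_state()['grasp_force'])
plan([(bed('probe',[52,1,100]),TQ(12),30,20),(bed('jar',[54,0,100]),TQ(12),30,15)],rnd=0)"
```

```text
bed probe [50.1  0.4  8.5] rot [-0.004 -0.002  0.   ] clock 5.75 [ 0.25  0.36 -0.43  0.15 -0.6   1.04]
59.568606996908784
[[[-4.0,-0.0,-18.0],[-0.001,-0.0,0.0],30],[[-4.0,-0.0,-18.0],[-0.001,-0.0,0.0],30],[[-4.0,-0.0,-18.0],[-0.001,-0.001,0.0],30],[[-3.0,-0.0,-18.0],[-0.001,-0.0,0.0],30],[[-4.0,-1.0,-18.0],[-0.0,-0.001,0.0],30],[[0.0,-14.0,-0.0],[-0.0,0.0,0.0],30],[[0.0,-14.0,-0.0],[-0.0,0.0,0.0],30],[[0.0,-14.0,-0.0],[-0.0,0.0,0.0],30]]
[[[0.0,-14.0,-0.0],[-0.0,0.0,0.0],30],[[0.0,-14.0,-0.0],[-0.0,0.0,0.0],30],[[0.0,-14.0,-0.0],[-0.0,0.0,0.0],30],[[0.0,-14.0,-0.0],[-0.0,0.0,0.0],30],[[0.0,-15.0,-0.0],[-0.0,0.0,0.0],30],[[1.0,-14.0,-0.0],[-0.0,0.0,0.0],30],[[0.0,-15.0,-0.0],[-0.0,0.0,0.0],30],[[1.0,-14.0,-0.0],[-0.0,0.0,0.0],30]]
[[[0.0,-15.0,-0.0],[-0.0,0.0,0.0],30]]
```

Request:
{"name": "send_rows", "arguments": {
  "series": [
    [[-3, 0, -12], [0, 0, 0], 30],
    [[-4, 0, -18], [0, 0, 0], 30],
    [[-4, 0, -18], [0, 0, 0], 30],
    [[-4, 0, -18], [0, 0, 0], 30],
    [[0, -12, 0], [0, 0, 0], 30],
    [[0, -20, 0], [0, 0, 0], 30],
    [[0, -22, 0], [0, 0, 0], 30],
    [[0, -22, 0], [0, 0, 0], 30]
  ]
}}

```text
clock: 6.55
position: [582.9, 45.6, 176.4]
ee_rot: [0.991, -0.083, 0.104, 0.008]
contact_force: [0.2, 0.6, -1.2]
gripper_width: 38.8
grasp_force: 60.4
```

Request:
{"name": "send_rows", "arguments": {
  "series": [
    [[0, -22, 0], [0, 0, 0], 30],
    [[0, -22, 0], [0, 0, 0], 30],
    [[0, -22, 0], [0, 0, 0], 30],
    [[0, -18, 0], [0, 0, 0], 30],
    [[1, -12, 0], [0, 0, 0], 30],
    [[0, 0, 0], [0, 0, 0], 30],
    [[0, 0, 0], [0, 0, 0], 30],
    [[0, 0, 0], [0, 0, 0], 30]
  ]
}}

```text
clock: 7.35
position: [599.8, 138.5, 177.5]
ee_rot: [0.991, -0.083, 0.104, 0.008]
contact_force: [-0.2, 0.4, -1.8]
gripper_width: 38.8
grasp_force: 60.4
```

```bash
python3 -c "
from h import *
inb('jar',TQ(12));print(monitor.read_state()['grasp_force'])
C=cam('wrist');im=np.ascontiguousarray(get_image('wrist')[:,:,::-1])
p,q=pose();b=BR.T@(p-O)-[0,86,0];print(b)
for x,y in((12,16),(12,-16),(102,16),(102,-16)):
    u=proj(C,bed('jar',[x,y,5]));cv2.circle(im,tuple(int(round(v)) for v in u),2,(255,0,255),1)
for x,z in((105,20),(105,40),(105,0),(0,40),(0,20)): # jar as gripped, relative to TCP when grasped at (50,.4,8.5)
    u=proj(C,bed('jar',b+[x-50.1,0,z-8.5]));print(x,z,u.round());cv2.circle(im,tuple(int(round(v)) for v in u),2,(0,255,0),1)
cv2.imwrite('pics/w3.png',im)
plan([(bed('jar',[52,0,30]),TQ(12),30,15),(bed('jar',[52,0,10.5]),TQ(12),30,5)])"
```

```text
bed jar [51.5 -2.7 75.5] rot [-0.001 -0.    -0.002] clock 7.35 [ 0.55  0.32 -0.32  0.19 -0.78  0.72]
60.42575240135193
[51.62717687 -2.65867259 75.63722611]
105 20 [278. 186.]
105 40 [278. 211.]
105 0 [278. 168.]
0 40 [278. 382.]
0 20 [278. 348.]
[[[2.7,-0.7,11.1],[-0.0,-0.0,-0.001],30],[[2.6,-0.6,11.1],[-0.001,-0.0,-0.0],30],[[2.7,-0.7,11.1],[-0.0,-0.0,-0.001],30],[[2.6,-0.6,11.1],[-0.001,-0.0,-0.0],30],[[1.1,-0.0,4.7],[0.0,-0.0,-0.0],30],[[1.1,-0.0,4.8],[0.0,-0.0,-0.0],30],[[1.1,-0.0,4.7],[0.0,-0.0,-0.0],30],[[1.1,-0.0,4.8],[0.0,-0.0,-0.0],30]]
```

View pics/w3.png

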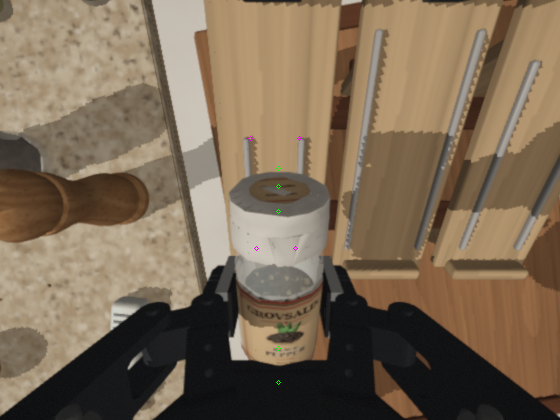

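The wrist view shows the jar gripped straight, with its cap face at (279,189), close to the prediction. The jar cradle's rail ends are on their marks. Lowering now.

Request:
{"name": "send_rows", "arguments": {
  "series": [
    [[2.7, -0.7, 11], [0, 0, 0], 30],
    [[2.6, -0.6, 11], [0, 0, 0], 30],
    [[2.7, -0.7, 11], [0, 0, 0], 30],
    [[2.6, -0.6, 11], [0, 0, 0], 30],
    [[1.1, 0, 4.7], [0, 0, 0], 30],
    [[1.1, 0, 4.7], [0, 0, 0], 30],
    [[1, 0, 4], [0, 0, 0], 30],
    [[0, 0, 0], [0, 0, 0], 30]
  ]
}}

```text
clock: 8.2
position: [625.7, 137.7, 124.0]
ee_rot: [0.991, -0.083, 0.104, 0.008]
contact_force: [-0.2, 0.1, -0.7]
gripper_width: 38.8
grasp_force: 60.4
```

Request:
{"name": "send_rows", "arguments": {
  "series": [
    [[0.7, 0, 3], [0, 0, 0], 30],
    [[0, 0, 0], [0, 0, 0], 30],
    [[0, 0, 0], [0, 0, 0], 30]
  ]
}}

```text
clock: 8.5
position: [627.1, 137.6, 121.9]
ee_rot: [0.991, -0.082, 0.105, 0.008]
contact_force: [0.0, -0.1, -1.9]
gripper_width: 38.6
grasp_force: 60.4
```

```bash
python3 -c "
from h import *
inb('jar',TQ(12))"
```

```text
bed jar [52.5  1.  13.7] rot [-0.002 -0.001 -0.001] clock 8.5 [ 0.53  0.42 -0.33  0.21 -0.67  0.72]
```

Request:
{"name": "send_rows", "arguments": {
  "series": [
    [[0.5, 1, 2], [0, 0, 0], 30],
    [[0.4, 0, 2], [0, 0, 0], 30],
    [[0, 0, 0], [0, 0, 0], 30],
    [[0, 0, 0], [0, 0, 0], 30]
  ]
}}

```text
clock: 8.9
position: [628.6, 136.3, 118.3]
ee_rot: [0.991, -0.082, 0.105, 0.008]
contact_force: [-1.5, 0.5, 0.8]
gripper_width: 38.7
grasp_force: 62.1
```

```bash
python3 -c "
from h import *
inb('jar',TQ(12))"
```

```text
bed jar [52.5 -0.   9.7] rot [-0.002 -0.001 -0.001] clock 8.9 [ 0.52  0.43 -0.33  0.22 -0.66  0.72]
```

Request:
{"name": "send_rows", "arguments": {
  "series": [
    [[0, 0, 0.5], [0, 0, 0], 30],
    [[0, 0, 0], [0, 0, 0], 56],
    [[0, 0, 0], [0, 0, 0], 56],
    [[0, 0, 0], [0, 0, 0], 56],
    [[0, 0, 0], [0, 0, 0], 56]
  ]
}}

```text
clock: 9.4
position: [628.7, 136.3, 117.3]
ee_rot: [0.991, -0.083, 0.105, 0.008]
contact_force: [-0.4, 1.2, 0.5]
gripper_width: 56.0
grasp_force: 0.0
```

```bash
python3 -c "
from h import *
inb('jar',TQ(12))
C=cam('wrist');im=np.ascontiguousarray(get_image('wrist')[:,:,::-1])
for x,y,z in((12,16,5),(12,-16,5),(102,16,5),(102,-16,5),(105,0,0),(105,0,20),(105,0,40),(0,0,40)):
    u=proj(C,bed('jar',[x,y,z]));cv2.circle(im,tuple(int(round(v)) for v in u),2,(255,0,255),1)
cv2.imwrite('pics/w4.png',im)"
```

```text
bed jar [52.2 -0.1  8.8] rot [-0.002 -0.001 -0.001] clock 9.4 [ 0.52  0.43 -0.33  0.22 -0.66  0.72]
```

View pics/w4.png

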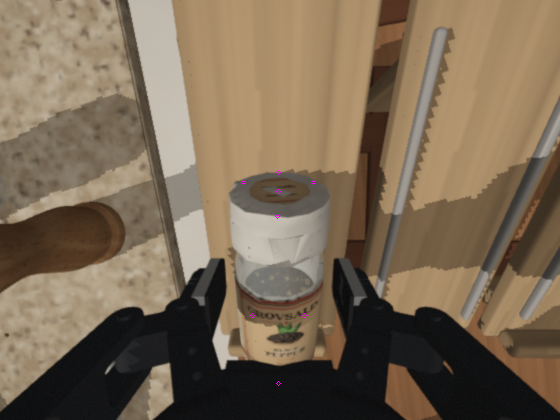

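The released jar's cap face is at (280,190) where (278,190) was predicted for the foot at the lip. I'll retreat and check the foot from above.

Request:
{"name": "send_rows", "arguments": {
  "series": [
    [[0, 0, -10], [0, 0, 0], 56],
    [[0, 0, -20], [0, 0, 0], 56],
    [[0, 0, -30], [0, 0, 0], 56],
    [[-5, 0, -30], [0, 0, 0], 56],
    [[-5, 0, -30], [0, 0, 0], 56],
    [[0, 0, 0], [0, 0, 0], 56],
    [[0, 0, 0], [0, 0, 0], 56]
  ]
}}

```text
clock: 10.15
position: [594.2, 142.1, 234.2]
ee_rot: [0.991, -0.082, 0.106, 0.007]
contact_force: [-0.1, -0.6, 0.2]
gripper_width: 56.0
grasp_force: 0.0
```

```bash
python3 -c "
from h import *
C=cam('wrist');im=np.ascontiguousarray(get_image('wrist')[:,:,::-1])
for x,y,z in((12,16,5),(12,-16,5),(102,16,5),(102,-16,5),(105,0,20),(0,0,40),(0,0,20),(0,20,20),(0,-20,20),(0,-30,16),(0,30,16)):
    u=proj(C,bed('jar',[x,y,z]));print(x,y,z,u.round(1));cv2.circle(im,tuple(int(round(v)) for v in u),1,(255,0,255),-1)
cv2.imwrite('pics/w5.png',cv2.resize(im[120:400,140:440],None,fx=2,fy=2,interpolation=cv2.INTER_CUBIC))
p1=plan([([560,240,250],TQ(0,-1.1),60,40),([480,310,220],TQ(0,-2.2),60,40),([472,338,190],TQ(-12,-.277,True),60,40)],rnd=0)"
```

```text
12 16 5 [263.1 229.6]
12 -16 5 [295.2 229.6]
102 16 5 [260.  140.9]
102 -16 5 [297.9 140.9]
105 0 20 [278.9 142.8]
0 0 40 [279.  261.8]
0 0 20 [279.1 248.4]
0 20 20 [258.6 248.4]
0 -20 20 [299.6 248.4]
0 -30 16 [309.5 246. ]
0 30 16 [248.7 245.9]
[[[-6.0,-11.0,-3.0],[-0.013,-0.024,0.116],60],[[-7.0,-11.0,-3.0],[-0.012,-0.024,0.116],60],[[-8.0,-10.0,-3.0],[-0.013,-0.024,0.116],60],[[-9.0,-9.0,-3.0],[-0.013,-0.024,0.116],60],[[-10.0,-7.0,-3.0],[-0.012,-0.024,0.117],60],[[-12.0,-6.0,-3.0],[-0.013,-0.024,0.116],60],[[-12.0,-5.0,-3.0],[-0.012,-0.025,0.117],60],[[-13.0,-3.0,-3.0],[-0.013,-0.025,0.116],60]]
[[[-11.0,4.0,3.0],[0.0,0.0,0.122],60],[[-10.0,6.0,3.0],[0.0,0.0,0.122],60],[[-10.0,7.0,3.0],[0.0,0.0,0.122],60],[[-9.0,8.0,3.0],[0.0,0.0,0.122],60],[[-7.0,9.0,4.0],[0.0,0.0,0.122],60],[[-6.0,10.0,3.0],[0.0,0.0,0.123],60],[[-5.0,10.0,4.0],[0.0,0.0,0.122],60],[[-4.0,11.0,3.0],[0.0,0.0,0.123],60]]
[[[-3.0,12.0,4.0],[0.001,0.0,0.122],60],[[-2.0,2.0,3.0],[-0.013,0.018,0.121],60],[[-2.0,2.0,3.0],[-0.013,0.018,0.121],60],[[-1.0,3.0,3.0],[-0.013,0.018,0.122],60],[[-1.0,3.0,3.0],[-0.013,0.018,0.121],60],[[-1.0,3.0,3.0],[-0.013,0.018,0.122],60],[[-0.0,3.0,3.0],[-0.012,0.018,0.121],60],[[-0.0,3.0,3.0],[-0.013,0.019,0.122],60]]
[[[0.0,2.0,3.0],[-0.012,0.018,0.121],60],[[0.0,3.0,3.0],[-0.013,0.019,0.122],60],[[1.0,2.0,3.0],[-0.012,0.018,0.121],60]]
```

View pics/w5.png

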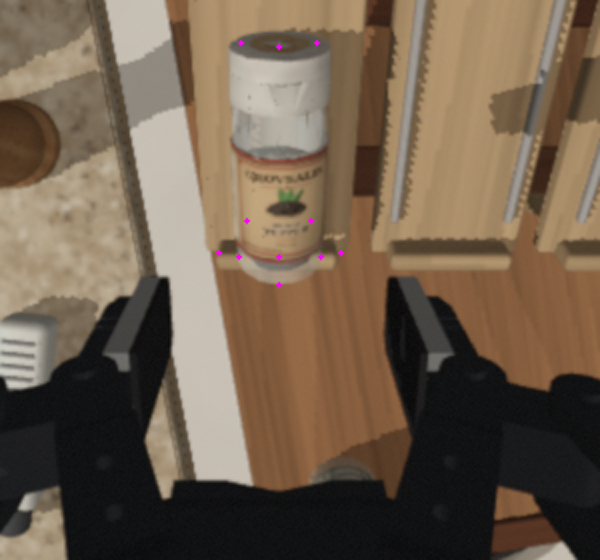

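The foot edge is at (279,283) against a predicted 284, and the cap end is on its mark, so the jar is seated straight against the lip. On to the thermometer.

Request:
{"name": "send_rows", "arguments": {
  "series": [
    [[-6, -11, -3], [-0.013, -0.024, 0.116], 60],
    [[-7, -11, -3], [-0.012, -0.024, 0.116], 60],
    [[-8, -10, -3], [-0.013, -0.024, 0.116], 60],
    [[-9, -9, -3], [-0.013, -0.024, 0.116], 60],
    [[-10, -7, -3], [-0.012, -0.024, 0.117], 60],
    [[-12, -6, -3], [-0.013, -0.024, 0.116], 60],
    [[-12, -5, -3], [-0.012, -0.025, 0.117], 60],
    [[-13, -3, -3], [-0.013, -0.025, 0.116], 60]
  ]
}}

```text
clock: 11.0
position: [559.7, 240.7, 247.7]
ee_rot: [0.851, -0.525, -0.001, 0.002]
contact_force: [-0.1, -0.1, -0.3]
gripper_width: 60.3
grasp_force: 0.0
```

Request:
{"name": "send_rows", "arguments": {
  "series": [
    [[-11, 4, 3], [0, 0, 0.122], 60],
    [[-10, 6, 3], [0, 0, 0.122], 60],
    [[-10, 7, 3], [0, 0, 0.122], 60],
    [[-9, 8, 3], [0, 0, 0.122], 60],
    [[-7, 9, 4], [0, 0, 0.122], 60],
    [[-6, 10, 3], [0, 0, 0.123], 60],
    [[-5, 10, 4], [0, 0, 0.122], 60],
    [[-4, 11, 3], [0, 0, 0.123], 60]
  ]
}}

```text
clock: 11.8
position: [488.8, 301.6, 221.6]
ee_rot: [-0.505, 0.863, -0.0, -0.002]
contact_force: [0.5, 0.1, -0.4]
gripper_width: 59.8
grasp_force: 0.0
```

Request:
{"name": "send_rows", "arguments": {
  "series": [
    [[-3, 12, 4], [0.001, 0, 0.122], 60],
    [[-2, 2, 3], [-0.013, 0.018, 0.121], 60],
    [[-2, 2, 3], [-0.013, 0.018, 0.121], 60],
    [[-1, 3, 3], [-0.013, 0.018, 0.122], 60],
    [[-1, 3, 3], [-0.013, 0.018, 0.121], 60],
    [[-1, 3, 3], [-0.013, 0.018, 0.122], 60],
    [[0, 3, 3], [-0.012, 0.018, 0.121], 60],
    [[0, 3, 3], [-0.013, 0.019, 0.122], 60]
  ]
}}

```text
clock: 12.6
position: [474.2, 330.4, 197.0]
ee_rot: [-0.042, 0.996, 0.01, -0.076]
contact_force: [0.2, -1.1, -0.9]
gripper_width: 59.9
grasp_force: 0.0
```

Request:
{"name": "send_rows", "arguments": {
  "series": [
    [[0, 2, 3], [-0.012, 0.018, 0.121], 60],
    [[0, 3, 3], [-0.013, 0.019, 0.122], 60],
    [[1, 2, 3], [-0.012, 0.018, 0.121], 60],
    [[0, 0, 0], [0, 0, 0], 60],
    [[0, 0, 0], [0, 0, 0], 60],
    [[0, 0, 0], [0, 0, 0], 60]
  ]
}}

```text
clock: 13.2
position: [472.3, 337.9, 189.9]
ee_rot: [0.136, 0.985, 0.014, -0.103]
contact_force: [0.4, 0.9, 0.7]
gripper_width: 59.7
grasp_force: 0.0
```

```bash
cat > pr.py <<'E'
from h import *
p,q=pose();print(p.round(1),(q.inv()*TQ(-12,-.277,True)).as_rotvec().round(3),monitor.read_state()["joints"].round(2),monitor.read_state()["clock"])
C=cam('wrist');im=get_image('wrist');cv2.imwrite('pics/w6.png',im[:,:,::-1])
c=im.astype(int);w=((c.min(2)>140)&(c.max(2)-c.min(2)<30)).astype(np.uint8)
w=cv2.morphologyEx(w,cv2.MORPH_OPEN,np.ones((3,3)));n,l,s,ce=cv2.connectedComponentsWithStats(w)
for i in np.argsort(-s[1:,4])[:4]+1:print(s[i],ce[i].round())
for X in((403,357,13),(540,318,26),(472,338,26)):print(proj(C,X).round())
E
python3 pr.py
```

```text
[472.3 337.9 189.9] [-0.002  0.001  0.002] [ 0.8   0.41  0.   -0.19 -1.27 -2.58] 13.2
[    0    65   199   234 16198] [111. 152.]
[ 269  176   26  110 1640] [283. 234.]
[209 323  19  45 462] [218. 346.]
[20 79  8 12 66] [24. 84.]
[279. 159.]
[278. 288.]
[279. 225.]
```

```bash
cat >> pr.py <<'E'
i=[j for j in range(1,n) if 255<ce[j][0]<310 and s[j,4]>700][0]
m=(l==i).astype(np.uint8);cn=np.vstack(cv2.findContours(m,0,1)[0]);r=cv2.minAreaRect(cn);b=cv2.boxPoints(r)
b=b[np.argsort(b[:,1])];a,e=b[:2].mean(0),b[2:].mean(0)
for z in(0,26):
    A,E=onz(C,a,z),onz(C,e,z);d=A-E;print(z,"front",A.round(1),"tail",E.round(1),"len",np.linalg.norm(d).round(1),"head",np.arctan2(d[1],d[0]).round(3),"width",np.linalg.norm(onz(C,b[0],z)-onz(C,b[1],z)).round(1))
# dark nose below the white front
d=(c.max(2)<75).astype(np.uint8);d[:,:250]=0;d[:,320:]=0;d[int(a[1])+3:]=0
N=cv2.connectedComponentsWithStats(d);print([(t.tolist(),k.round(1).tolist()) for t,k in zip(N[2][1:],N[3][1:]) if t[4]>60])
E
python3 pr.py|tail -3; python3 -c "
from h import *
T=cam('top')
for u in ((199.9,220.9),):print(onz(T,u,26))"
```

```text
0 front [421.1 355.3   0. ] tail [546.3 320.1   0. ] len 130.0 head 2.868 width 28.9
26 front [421.6 354.9  26. ] tail [537.3 322.4  26. ] len 120.2 head 2.868 width 26.7
[([270, 157, 20, 17, 313], [279.3, 165.1])]
[479.6264569  338.03373232  26.        ]
```

```bash
python3 -c "
from h import *
plan([([471,340,60],TQ(-12,-.275,True),60,30),([471,340,8],TQ(-12,-.275,True),60,14)],rnd=1)"
```

```text
[[[-5.1,0.3,25.6],[-0.0,0.0,-0.0],60],[[-5.0,0.3,25.6],[-0.0,0.0,-0.0],60],[[-5.1,0.3,25.5],[-0.0,0.0,-0.0],60],[[-5.0,0.4,25.6],[-0.0,0.0,-0.0],60],[[-5.1,0.3,25.5],[-0.0,0.001,-0.001],60],[[-2.7,0.0,12.7],[-0.0,-0.0,0.0],60],[[-2.7,0.0,12.7],[-0.0,-0.0,0.0],60],[[-2.7,0.0,12.7],[-0.0,-0.0,0.0],60]]
[[[-2.7,0.0,12.8],[-0.0,-0.0,0.0],60]]
```

Request:
{"name": "send_rows", "arguments": {
  "series": [
    [[-5, 0.3, 25.5], [0, 0, 0], 60],
    [[-5, 0.3, 25.5], [0, 0, 0], 60],
    [[-5, 0.3, 25.5], [0, 0, 0], 60],
    [[-5, 0.4, 25.5], [0, 0, 0], 60],
    [[-5, 0.3, 25.5], [0, 0, 0], 60],
    [[-2.7, 0, 12.5], [0, 0, 0], 60],
    [[-2.7, 0, 12.5], [0, 0, 0], 60],
    [[0, 0, 0], [0, 0, 0], 60]
  ]
}}

```text
clock: 14.1
position: [470.5, 339.6, 33.6]
ee_rot: [0.137, 0.985, 0.013, -0.104]
contact_force: [0.1, -0.8, -0.2]
gripper_width: 60.0
grasp_force: 0.0
```

Request:
{"name": "send_rows", "arguments": {
  "series": [
    [[0, 0, 0], [0, 0, 0], 60],
    [[-2.7, 0, 12.5], [0, 0, 0], 60],
    [[0, 0, 0], [0, 0, 0], 60],
    [[0, 0, 0], [0, 0, 0], 60],
    [[0, 0, 0], [0, 0, 0], 60]
  ]
}}

```text
clock: 14.6
position: [471.2, 340.1, 22.3]
ee_rot: [0.137, 0.985, 0.014, -0.103]
contact_force: [-0.6, 1.0, 0.5]
gripper_width: 60.1
grasp_force: 0.0
```

Another 13 mm down, then close.

Request:
{"name": "send_rows", "arguments": {
  "series": [
    [[-1.5, 0, 7], [0, 0, 0], 60],
    [[-1.5, 0, 7], [0, 0, 0], 60],
    [[0, 0, 0], [0, 0, 0], 60],
    [[0, 0, 0], [0, 0, 0], 20],
    [[0, 0, 0], [0, 0, 0], 20],
    [[0, 0, 0], [0, 0, 0], 20],
    [[0, 0, 0], [0, 0, 0], 20],
    [[0, 0, 0], [0, 0, 0], 20]
  ]
}}

```text
clock: 15.4
position: [471.3, 340.2, 8.0]
ee_rot: [0.137, 0.985, 0.014, -0.103]
contact_force: [-0.2, -0.8, 2.4]
gripper_width: 32.3
grasp_force: 62.4
```

```bash
python3 -c "
from h import *
p,q=pose();print(p,(q.inv()*TQ(-12,-.275,True)).as_rotvec().round(3))
T,S=cam('top'),cam('scene')
for n,c,f in(('top',T,lambda v:v),('scene',S,lambda v:v)):
    im=get_image(n);print(n,[(b,im[b[1],b[0]].tolist()) for b in ([(422,232),(385,232),(460,225)] if n=='top' else [(293,118),(262,118),(325,118)])])
    g=cv2.cvtColor(im,cv2.COLOR_RGB2GRAY);m=np.zeros_like(g);x0,y0,x1,y1=(380,192,468,275) if n=='top' else (258,90,328,145)
    m[y0:y1,x0:x1]=(im.max(2)<115 if n=='top' else im.max(2)<75)[y0:y1,x0:x1];m=cv2.morphologyEx(m,cv2.MORPH_OPEN,cv2.getStructuringElement(2,(15,15)))
    cs=cv2.findContours(m,0,1)[0];k=max(cs,key=cv2.contourArea);print(cv2.fitEllipse(k),cv2.boundingRect(k))
    cv2.imwrite('pics/pan_%s.png'%n,im[y0-10:y1+10,x0-10:x1+10,::-1])
"; python3 -c "
import cv2,numpy as np
a=cv2.resize(cv2.imread('pics/pan_top.png'),(400,400));b=cv2.resize(cv2.imread('pics/pan_scene.png'),(400,400));cv2.imwrite('pics/pan.png',np.hstack([a,b]))"
```

```text
[471.3284449  340.20488697   8.0229738 ] [ 0.001  0.001 -0.002]
top [((422, 232), [74, 70, 64]), ((385, 232), [155, 145, 129]), ((460, 225), [131, 121, 108])]
((422.2489318847656, 231.9376220703125), (59.09003448486328, 63.61396026611328), 123.6253433227539) (391, 202, 64, 62)
scene [((293, 118), [21, 24, 26]), ((262, 118), [143, 136, 125]), ((325, 118), [123, 116, 105])]
((294.11737060546875, 118.67005920410156), (42.149898529052734, 52.88922882080078), 85.85916137695312) (268, 98, 54, 44)
```

```bash
python3 -c "
from h import *
T,S=cam('top'),cam('scene')
print(two(T,(422.2,231.9),S,(294.1,118.7)),two(T,(422.5,232.5),S,(294.5,119.5)))
print([onz(T,(422.2,231.9),z).round(1) for z in(36,45,55)])
p,q=pose();h=-.58
pc=np.array([441,-303,12.])
e=np.radians(45)
d=np.array([np.cos(e)*np.cos(h),np.cos(e)*np.sin(h),-np.sin(e)]) # lens direction
# probe frame in tool frame: at grasp probe rot vs tool
PR=Rn.from_euler('z',2.866);rel=q.inv()*PR;off=q.inv().apply(np.array([471,340,0])-p)
zz=-np.cross(d,np.cross([0,0,1],d));zz=np.cross(d,np.cross([0,0,1],d));zz/=np.linalg.norm(zz)
Rp=Rn.from_matrix(np.c_[d,np.cross(zz,d),zz]);Q=Rp*rel.inv()
lens=pc-150*d;org=lens-Rp.apply([75,0,13]);P=org-Q.apply(off)
print('TCP',P.round(1),'lens',lens.round(),'tail',(org+Rp.apply([-75,0,13])).round(),'toolx,z',Q.as_matrix()[:,0].round(2),Q.as_matrix()[:,2].round(2))
np.savez('aim.npz',P=P,Q=Q.as_quat(),rel=rel.as_quat(),off=off)
"
```

```text
(array([ 439.48917411, -303.58117223,   40.80525388]), np.float64(3.03492880707115)) (array([ 438.07304833, -305.93782227,   34.69631476]), np.float64(3.8780082182013658))
[array([ 441.5, -305.5,   36. ]), array([ 440.4, -303. ,   45. ]), array([ 439.2, -300.1,   55. ])]
TCP [ 304.7 -214.   167.8] lens [ 352. -245.  118.] tail [ 264. -187.  224.] toolx,z [ 0.7  -0.46 -0.55] [-0.46  0.3  -0.84]
```

```bash
cat > aim.py <<'E'
from h import *
w=np.load('aim.npz');rel=Rn.from_quat(w['rel']);off=w['off']
def aimpose(pc,h,el,dist=150):
    e=np.radians(el);d=np.array([np.cos(e)*np.cos(h),np.cos(e)*np.sin(h),-np.sin(e)])
    zz=np.cross(d,np.cross([0,0,1],d));zz/=np.linalg.norm(zz);Rp=Rn.from_matrix(np.c_[d,np.cross(zz,d),zz]);Q=Rp*rel.inv()
    return pc-dist*d-Rp.apply([75,0,13])-Q.apply(off),Q
def lens():
    p,q=pose();Rp=q*rel;o=p+q.apply(off);return o+Rp.apply([75,0,13]),Rp.apply([1,0,0])
PC=np.array([440.5,-304,8.])
P,Q=aimpose(PC,-.6,45)
E
python3 -c "
from aim import *
print(P)
plan([([470,338,90],TQ(-12,-.275,True),20,27),([430,200,260],TQ(0,-2.4),20,35),([390,0,290],TQ(-5,-1.4),20,35),(P+[0,0,80],Q,20,35),(P,Q,20,27)],rnd=0)"
```

```text
[ 305.95675524 -212.33515314  163.77230177]
[[[4.0,-1.0,-20.0],[0.0,0.0,-0.0],20],[[5.0,-0.0,-20.0],[0.0,0.0,-0.001],20],[[4.0,-1.0,-20.0],[0.0,0.001,-0.0],20],[[5.0,-0.0,-20.0],[0.001,0.0,-0.001],20],[[5.0,-18.0,-21.0],[0.013,-0.024,-0.127],20],[[6.0,-18.0,-21.0],[0.013,-0.024,-0.126],20],[[8.0,-17.0,-21.0],[0.013,-0.024,-0.127],20],[[10.0,-16.0,-20.0],[0.013,-0.024,-0.126],20]]
[[[11.0,-15.0,-21.0],[0.013,-0.024,-0.127],20],[[12.0,-14.0,-20.0],[0.014,-0.024,-0.126],20],[[13.0,-13.0,-21.0],[0.013,-0.023,-0.127],20],[[15.0,-11.0,-21.0],[0.014,-0.024,-0.126],20],[[21.0,-15.0,-4.0],[-0.006,-0.01,-0.125],20],[[22.0,-12.0,-4.0],[-0.005,-0.01,-0.125],20],[[23.0,-10.0,-4.0],[-0.006,-0.01,-0.125],20],[[25.0,-6.0,-5.0],[-0.005,-0.01,-0.125],20]]
[[[25.0,-3.0,-5.0],[-0.006,-0.01,-0.125],20],[[25.0,-0.0,-5.0],[-0.005,-0.01,-0.125],20],[[25.0,3.0,-5.0],[-0.006,-0.01,-0.125],20],[[25.0,6.0,-6.0],[-0.005,-0.01,-0.125],20],[[25.0,15.0,4.0],[-0.033,-0.058,-0.095],20],[[23.0,17.0,3.0],[-0.033,-0.058,-0.095],20],[[22.0,19.0,2.0],[-0.033,-0.058,-0.095],20],[[20.0,21.0,1.0],[-0.033,-0.058,-0.095],20]]
[[[18.0,23.0,1.0],[-0.033,-0.058,-0.096],20],[[16.0,24.0,1.0],[-0.033,-0.058,-0.095],20],[[13.0,26.0,1.0],[-0.033,-0.058,-0.096],20],[[11.0,27.0,1.0],[-0.034,-0.057,-0.095],20],[[15.0,-0.0,22.0],[0.0,-0.0,0.0],20],[[15.0,-0.0,23.0],[0.0,-0.0,0.0],20],[[14.0,-0.0,22.0],[0.0,-0.0,0.0],20]]
```

Request:
{"name": "send_rows", "arguments": {
  "series": [
    [[4, -1, -18], [0, 0, 0], 20],
    [[5, 0, -20], [0, 0, 0], 20],
    [[4, -1, -20], [0, 0, 0], 20],
    [[5, 0, -20], [0.001, 0, -0.001], 20],
    [[5, -18, -21], [0.013, -0.024, -0.127], 20],
    [[6, -18, -21], [0.013, -0.024, -0.126], 20],
    [[8, -17, -21], [0.013, -0.024, -0.127], 20],
    [[10, -16, -20], [0.013, -0.024, -0.126], 20]
  ]
}}

```text
clock: 16.3
position: [447.8, 268.2, 173.5]
ee_rot: [-0.119, 0.991, 0.007, -0.053]
contact_force: [0.6, 0.4, -1.2]
gripper_width: 32.3
grasp_force: 62.2
```

Request:
{"name": "send_rows", "arguments": {
  "series": [
    [[11, -15, -21], [0.013, -0.024, -0.127], 20],
    [[12, -14, -20], [0.014, -0.024, -0.126], 20],
    [[13, -13, -21], [0.013, -0.023, -0.127], 20],
    [[15, -11, -21], [0.014, -0.024, -0.126], 20],
    [[21, -15, -4], [-0.006, -0.01, -0.125], 20],
    [[22, -12, -4], [-0.005, -0.01, -0.125], 20],
    [[23, -10, -4], [-0.006, -0.01, -0.125], 20],
    [[25, -6, -5], [-0.005, -0.01, -0.125], 20]
  ]
}}

```text
clock: 17.1
position: [407.7, 98.7, 272.9]
ee_rot: [-0.583, 0.812, 0.017, 0.014]
contact_force: [1.0, 0.3, -1.3]
gripper_width: 32.7
grasp_force: 62.2
```

Request:
{"name": "send_rows", "arguments": {
  "series": [
    [[25, -3, -5], [-0.006, -0.01, -0.125], 20],
    [[25, 0, -5], [-0.005, -0.01, -0.125], 20],
    [[25, 3, -5], [-0.006, -0.01, -0.125], 20],
    [[25, 6, -6], [-0.005, -0.01, -0.125], 20],
    [[25, 15, 4], [-0.033, -0.058, -0.095], 20],
    [[23, 17, 3], [-0.033, -0.058, -0.095], 20],
    [[22, 19, 2], [-0.033, -0.058, -0.095], 20],
    [[20, 21, 1], [-0.033, -0.058, -0.095], 20]
  ]
}}

```text
clock: 17.9
position: [345.8, -106.4, 265.4]
ee_rot: [0.863, -0.477, -0.157, -0.058]
contact_force: [1.7, -0.2, -1.5]
gripper_width: 32.7
grasp_force: 62.2
```

Request:
{"name": "send_rows", "arguments": {
  "series": [
    [[18, 23, 1], [-0.033, -0.058, -0.096], 20],
    [[16, 24, 1], [-0.033, -0.058, -0.095], 20],
    [[13, 26, 1], [-0.033, -0.058, -0.096], 20],
    [[11, 27, 1], [-0.034, -0.057, -0.095], 20],
    [[0, 0, 0], [0, 0, 0], 20],
    [[0, 0, 0], [0, 0, 0], 20],
    [[0, 0, 0], [0, 0, 0], 20]
  ]
}}

```text
clock: 18.6
position: [304.2, -210.8, 243.0]
ee_rot: [0.916, -0.286, -0.27, -0.083]
contact_force: [-0.4, -0.6, -0.8]
gripper_width: 32.6
grasp_force: 62.2
```

```bash
python3 -c "
from aim import *
p,q=pose();s=monitor.read_state();print(p.round(1),P.round(1),(q.inv()*Q).as_rotvec().round(3),s['joints'].round(2),s['clock'],s['gripper_width'])
C=cam('wrist');im=get_image('wrist');np.savez('w7.npz',K=C[0],R=C[1],t=C[2]);cv2.imwrite('pics/w7.png',im[:,:,::-1])
L,d=lens();o=L-150*d
print('lens px',proj(C,L).round(),'body front top',proj(C,L-20*d+13*np.cross(d,np.cross([0,0,1],d))/np.linalg.norm(np.cross([0,0,1],d))).round(),'pan',proj(C,PC).round())
c=im.astype(int);w=((c.min(2)>130)&(c.max(2)-c.min(2)<30)).astype(np.uint8)
n,l,st,ce=cv2.connectedComponentsWithStats(w);print([(st[i].tolist(),ce[i].round().tolist()) for i in np.argsort(-st[1:,4])[:4]+1])
plan([(P,Q,20,27)])"
```

```text
[ 304.2 -210.8  243. ] [ 306.  -212.3  163.8] [-0.001 -0.004 -0.004] [-0.3   0.26 -0.21 -0.16 -1.65  1.3 ] 18.6 32.60683251765783
lens px [277. 126.] body front top [277. 165.] pan [ 276. -205.]
[([45, 0, 419, 226, 29152], [253.0, 85.0]), ([169, 177, 142, 184, 8427], [261.0, 264.0]), ([323, 212, 57, 59, 1320], [351.0, 251.0]), ([92, 294, 28, 15, 163], [106.0, 301.0])]
[[[15.0,0.1,21.8],[-0.0,-0.001,-0.001],20],[[15.0,0.1,21.9],[-0.0,-0.002,-0.001],20],[[15.1,0.0,21.8],[-0.001,-0.001,-0.001],20]]
```

Request:
{"name": "send_rows", "arguments": {
  "series": [
    [[15, 0, 21.8], [0, -0.001, -0.001], 20],
    [[15, 0, 21.8], [0, -0.002, -0.001], 20],
    [[15, 0, 21.8], [0, -0.001, -0.001], 20],
    [[0, 0, 0], [0, 0, 0], 20],
    [[0, 0, 0], [0, 0, 0], 20],
    [[0, 0, 0], [0, 0, 0], 20]
  ]
}}

```text
clock: 19.25
position: [306.7, -212.9, 164.8]
ee_rot: [0.916, -0.284, -0.271, -0.084]
contact_force: [-1.0, 0.4, -1.0]
gripper_width: 32.4
grasp_force: 62.2
```

```bash
cat > chk.py <<'E'
from aim import *
p,q=pose();s=monitor.read_state();L,d=lens()
k=np.dot(PC-L,d);print('dist',np.linalg.norm(PC-L).round(1),'miss',(L+k*d-PC).round(1),s['joints'].round(2),s['clock'])
E
python3 chk.py; python3 -c "
from aim import *
w=np.load('w7.npz');C=w['K'],w['R'],w['t'];im=cv2.imread('pics/w7.png')
print('col277 max',im[100:240:4,277].max(1).tolist());print('row145',im[145,240:320:3].max(1).tolist());print('row185',im[185,235:325:3].min(1).tolist())
"
```

```text
dist 150.1 miss [ 1.1 -0.7  1.3] [-0.31  0.35 -0.31 -0.16 -1.47  1.34] 19.25
col277 max [207, 207, 202, 195, 70, 70, 75, 52, 56, 54, 50, 51, 50, 52, 51, 52, 52, 89, 123, 135, 146, 146, 146, 147, 29, 35, 88, 88, 87, 89, 92, 89, 85, 87, 86]
row145 [69, 70, 71, 70, 70, 70, 58, 58, 43, 44, 45, 49, 50, 52, 53, 53, 53, 52, 51, 51, 65, 75, 75, 76, 77, 75, 77]
row185 [67, 68, 68, 99, 149, 146, 144, 142, 141, 140, 140, 136, 134, 135, 135, 135, 135, 136, 136, 136, 136, 137, 137, 136, 135, 132, 120, 126, 136, 116]
```

Request:
{"name": "send_rows", "arguments": {
  "series": [
    [[0, 0, 0], [0, 0, 0], 20],
    [[0, 0, 0], [0, 0, 0], 20],
    [[0, 0, 0], [0, 0, 0], 20],
    [[0, 0, 0], [0, 0, 0], 20],
    [[0, 0, 0], [0, 0, 0], 20],
    [[0, 0, 0], [0, 0, 0], 20],
    [[0, 0, 0], [0, 0, 0], 20],
    [[0, 0, 0], [0, 0, 0], 20]
  ]
}}

```text
clock: 20.05
position: [305.7, -212.7, 163.3]
ee_rot: [0.915, -0.284, -0.273, -0.084]
contact_force: [0.6, 0.2, -1.6]
gripper_width: 32.2
grasp_force: 62.2
```

Request:
{"name": "send_rows", "arguments": {
  "series": [
    [[0, 0, 0], [0, 0, 0], 20],
    [[0, 0, 0], [0, 0, 0], 20],
    [[0, 0, 0], [0, 0, 0], 20],
    [[0, 0, 0], [0, 0, 0], 20],
    [[0, 0, 0], [0, 0, 0], 20],
    [[0, 0, 0], [0, 0, 0], 20],
    [[0, 0, 0], [0, 0, 0], 20],
    [[0, 0, 0], [0, 0, 0], 20]
  ]
}}

```text
clock: 20.85
position: [305.8, -212.7, 163.4]
ee_rot: [0.915, -0.284, -0.273, -0.084]
contact_force: [-0.3, 0.1, -1.8]
gripper_width: 32.2
grasp_force: 62.2
```

```bash
python3 chk.py; cat > pix.py <<'E'
from aim import *
# where probe's ends sit in top/scene now, predicted vs seen
L,d=lens();p,q=pose();Rp=q*rel;Z=Rp.apply([0,0,1])
for n in('scene','top'):
    C=cam(n);im=get_image(n);cv2.imwrite(f'pics/hold_{n}.png',im[:,:,::-1])
    print(n,'lens',proj(C,L).round(1),'tail',proj(C,L-150*d).round(1),'pan',proj(C,PC).round(1))
a=cv2.imread('pics/hold_scene.png');b=cv2.imread('pics/hold_top.png')
def crop(im,n):
    u=proj(cam(n),L-60*d);x,y=[int(np.clip(v,50,m)) for v,m in zip(u,(509,369))];o=cv2.resize(im[y-50:y+50,x-50:x+50],(400,400),interpolation=cv2.INTER_CUBIC);print(n,'crop',x-50,y-50);return o
cv2.imwrite('pics/hold.png',np.hstack([crop(a,'scene'),crop(b,'top')]))
E
python3 pix.py
```

```text
dist 149.7 miss [-0.7 -0.2 -0.4] [-0.31  0.35 -0.31 -0.16 -1.47  1.34] 20.85
scene lens [323.3 114.8] tail [359.8 102. ] pan [293.  125.2]
top lens [409.5 261.4] tail [398.  294.7] pan [419.  233.4]
scene crop 287 59
top crop 355 223
```

View pics/hold.png

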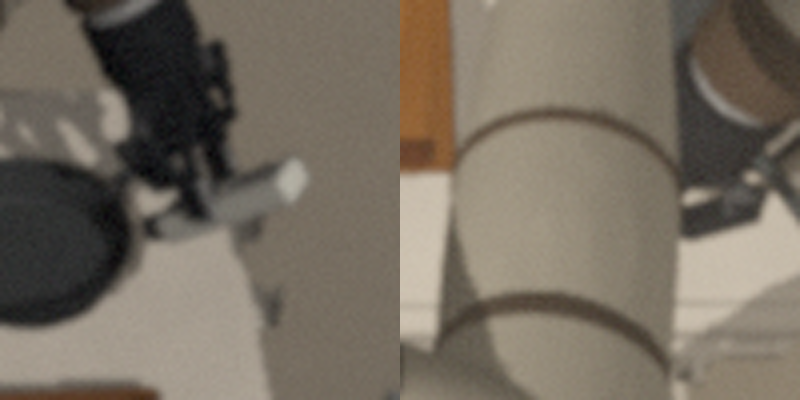

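The hold view shows the thermometer gripped as modelled. Its nose tip is at scene pixel (324.5,115.5) against a predicted (323.3,114.8), and its tail at (360,104.5) against (360,102). I'll check the pan floor's centre more closely before moving on.

```bash
python3 -c "
from aim import *
for n in('scene','top'):
    C=cam(n);print(n,[(z,proj(C,[440.5,-304,z]).round(1)) for z in(8,44)])
    print([proj(C,PC+[72*np.cos(a),72*np.sin(a),0]).round(0).tolist() for a in np.arange(0,6.2,np.pi/2)])
im=cv2.imread('pics/scene0.png').max(2);g=cv2.GaussianBlur(im,(3,3),0);print('col293',g[92:148,293].tolist());print('row122',g[122,262:328].tolist())
im=cv2.imread('pics/top0.png').max(2);g=cv2.GaussianBlur(im,(3,3),0);print('top col421',g[196:272,421].tolist());print('row232',g[232,385:462].tolist())"
```

```text
scene [(8, array([293. , 125.2])), (44, array([293.4, 117.8]))]
[[272.0, 126.0], [295.0, 141.0], [314.0, 124.0], [291.0, 110.0]]
top [(8, array([419. , 233.4])), (44, array([422.5, 231.9]))]
[[418.0, 209.0], [395.0, 234.0], [420.0, 258.0], [443.0, 233.0]]
col293 [163, 163, 162, 160, 153, 134, 103, 72, 55, 50, 49, 48, 47, 47, 48, 51, 54, 53, 51, 49, 48, 47, 47, 47, 48, 48, 48, 47, 47, 48, 48, 48, 48, 47, 47, 47, 48, 49, 48, 48, 48, 45, 41, 37, 35, 35, 38, 51, 81, 118, 147, 161, 164, 163, 163, 164]
row122 [160, 154, 143, 127, 109, 93, 75, 56, 44, 42, 45, 47, 47, 46, 47, 48, 48, 47, 46, 47, 48, 49, 48, 47, 47, 46, 46, 47, 47, 48, 48, 48, 48, 48, 48, 49, 48, 47, 47, 48, 49, 49, 48, 47, 48, 48, 48, 48, 48, 48, 44, 37, 30, 23, 22, 29, 43, 61, 80, 99, 121, 142, 157, 163, 165, 165]
top col421 [200, 199, 199, 192, 170, 132, 98, 82, 80, 80, 82, 85, 88, 89, 89, 89, 90, 90, 90, 90, 90, 90, 90, 89, 89, 90, 90, 90, 90, 91, 91, 90, 89, 90, 90, 89, 88, 89, 90, 90, 90, 90, 90, 89, 89, 90, 89, 90, 91, 91, 91, 91, 90, 90, 91, 91, 91, 91, 91, 89, 85, 79, 73, 69, 69, 78, 96, 116, 130, 137, 146, 160, 178, 193, 200, 202]
row232 [201, 202, 202, 201, 192, 170, 130, 92, 74, 73, 75, 75, 75, 75, 74, 74, 75, 79, 85, 90, 91, 90, 90, 89, 90, 90, 90, 89, 89, 89, 90, 90, 90, 91, 91, 89, 88, 89, 90, 90, 89, 89, 90, 89, 89, 90, 89, 89, 90, 89, 90, 90, 90, 90, 91, 91, 91, 91, 91, 90, 87, 85, 85, 85, 85, 86, 86, 83, 79, 83, 102, 126, 141, 143, 136, 122, 111]
```

The pan centre holds to within about 4 mm and the aim was steady for 1.6 s. Next is the placement.

```bash
cat > place.py <<'E'
from aim import *
Rp=Rn.from_matrix(BR@np.diag([-1,-1,1]));QP=Rp*rel.inv()
def tgt(x,y,z): return bed("probe",[x,y,z])-QP.apply(off)   # probe origin at these bed coordinates
def now():
    p,q=pose();o=p+q.apply(off);s=monitor.read_state();print("probe origin in bed",(BR.T@(o-O)-[0,-86,0]).round(1),"rot",(q.inv()*QP).as_rotvec().round(3),s["joints"].round(2),s["clock"],s["contact_force"].round(1))
E
python3 -c "
from place import *
now();print(tgt(77,0,100),QP.as_matrix()[:,2].round(2))
plan([(P+[0,0,100],Q,20,27),([390,-80,300],TQ(0,-1.9),20,35),(tgt(79,0,110),QP,20,35)],rnd=0)"
```

```text
probe origin in bed [-172.  -222.7  157.7] rot [1.064 0.102 2.493] [-0.31  0.35 -0.31 -0.16 -1.47  1.34] 20.95 [-0.6  0.1 -1.4]
[581.56590354 -29.82466569 217.86207079] [ 0.22 -0.04 -0.97]
[[[-14.0,-0.0,-21.0],[-0.0,0.0,-0.0],20],[[-14.0,-0.0,-21.0],[-0.0,0.001,-0.0],20],[[-13.0,-0.0,-21.0],[-0.0,0.0,-0.0],20],[[-14.0,-0.0,-21.0],[-0.001,0.001,-0.001],20],[[-2.0,-14.0,-3.0],[0.034,0.045,0.115],20],[[-4.0,-14.0,-2.0],[0.034,0.045,0.115],20],[[-5.0,-14.0,-2.0],[0.034,0.045,0.115],20],[[-7.0,-13.0,-2.0],[0.034,0.045,0.115],20]]
[[[-8.0,-12.0,-2.0],[0.034,0.044,0.114],20],[[-9.0,-11.0,-1.0],[0.034,0.045,0.115],20],[[-11.0,-10.0,-2.0],[0.034,0.044,0.114],20],[[-11.0,-9.0,-2.0],[0.034,0.045,0.115],20],[[-12.0,-8.0,-2.0],[0.034,0.044,0.114],20],[[-13.0,-6.0,-2.0],[0.034,0.045,0.115],20],[[-14.0,-4.0,-3.0],[0.035,0.044,0.114],20],[[-10.0,-15.0,7.0],[0.015,-0.017,0.127],20]]
[[[-12.0,-13.0,7.0],[0.014,-0.017,0.127],20],[[-13.0,-12.0,7.0],[0.014,-0.017,0.127],20],[[-14.0,-10.0,8.0],[0.015,-0.017,0.128],20],[[-15.0,-8.0,8.0],[0.014,-0.017,0.127],20],[[-16.0,-6.0,9.0],[0.015,-0.017,0.128],20],[[-16.0,-3.0,9.0],[0.014,-0.017,0.128],20],[[-17.0,-1.0,9.0],[0.014,-0.018,0.127],20],[[-17.0,1.0,9.0],[0.015,-0.017,0.127],20]]
[[[-16.0,3.0,10.0],[0.014,-0.018,0.128],20],[[-15.0,5.0,10.0],[0.015,-0.017,0.128],20]]
```

Request:
{"name": "send_rows", "arguments": {
  "series": [
    [[-14, 0, -21], [0, 0, 0], 20],
    [[-14, 0, -21], [0, 0.001, 0], 20],
    [[-13, 0, -21], [0, 0, 0], 20],
    [[-14, 0, -21], [-0.001, 0.001, -0.001], 20],
    [[-2, -14, -3], [0.034, 0.045, 0.115], 20],
    [[-4, -14, -2], [0.034, 0.045, 0.115], 20],
    [[-5, -14, -2], [0.034, 0.045, 0.115], 20],
    [[-7, -13, -2], [0.034, 0.045, 0.115], 20]
  ]
}}

```text
clock: 21.75
position: [336.9, -163.9, 277.8]
ee_rot: [0.839, -0.511, -0.181, -0.055]
contact_force: [0.3, 0.3, -1.2]
gripper_width: 32.3
grasp_force: 62.3
```

Request:
{"name": "send_rows", "arguments": {
  "series": [
    [[-8, -12, -2], [0.034, 0.044, 0.114], 20],
    [[-9, -11, -1], [0.034, 0.045, 0.115], 20],
    [[-11, -10, -2], [0.034, 0.044, 0.114], 20],
    [[-11, -9, -2], [0.034, 0.045, 0.115], 20],
    [[-12, -8, -2], [0.034, 0.044, 0.114], 20],
    [[-13, -6, -2], [0.034, 0.045, 0.115], 20],
    [[-14, -4, -3], [0.035, 0.044, 0.114], 20],
    [[-10, -15, 7], [0.015, -0.017, 0.127], 20]
  ]
}}

```text
clock: 22.55
position: [406.4, -74.0, 294.7]
ee_rot: [-0.529, 0.849, -0.002, 0.013]
contact_force: [-0.4, -0.1, -0.8]
gripper_width: 32.1
grasp_force: 62.2
```

Request:
{"name": "send_rows", "arguments": {
  "series": [
    [[-12, -13, 7], [0.014, -0.017, 0.127], 20],
    [[-13, -12, 7], [0.014, -0.017, 0.127], 20],
    [[-14, -10, 8], [0.015, -0.017, 0.128], 20],
    [[-15, -8, 8], [0.014, -0.017, 0.127], 20],
    [[-16, -6, 9], [0.015, -0.017, 0.128], 20],
    [[-16, -3, 9], [0.014, -0.017, 0.128], 20],
    [[-17, -1, 9], [0.014, -0.018, 0.127], 20],
    [[-17, 1, 9], [0.015, -0.017, 0.127], 20]
  ]
}}

```text
clock: 23.35
position: [544.9, -38.5, 240.4]
ee_rot: [-0.043, 0.995, -0.008, 0.095]
contact_force: [-0.2, -0.2, -1.1]
gripper_width: 32.6
grasp_force: 62.2
```

Request:
{"name": "send_rows", "arguments": {
  "series": [
    [[-16, 3, 10], [0.014, -0.018, 0.128], 20],
    [[-15, 5, 10], [0.015, -0.017, 0.128], 20],
    [[0, 0, 0], [0, 0, 0], 20],
    [[0, 0, 0], [0, 0, 0], 20],
    [[0, 0, 0], [0, 0, 0], 20]
  ]
}}

```text
clock: 23.85
position: [578.7, -30.1, 227.8]
ee_rot: [0.082, 0.99, -0.009, 0.113]
contact_force: [-1.0, -0.4, -0.9]
gripper_width: 32.8
grasp_force: 62.2
```

```bash
cat > see.py <<'E'
from place import *
now()
C=cam('wrist');im=get_image('wrist');cv2.imwrite('pics/w8.png',im[:,:,::-1]);c=im.astype(int)
p,q=pose();R2=q*rel;o=p+q.apply(off);f=lambda *v:proj(C,o+R2.apply(v)).round(1)
print('pred nose tip top',f(75,0,24),'body front top',f(55,0,26),'corners',f(55,17,26),f(55,-17,26))
w=((c.min(2)>110)&(c.max(2)-c.min(2)<32)).astype(np.uint8)
u=f(45,0,26).astype(int);n,l,s,ce=cv2.connectedComponentsWithStats(w[max(0,u[1]-60):u[1]+90,200:360]);i=1+s[1:,4].argmax();print(s[i]+[200,max(0,u[1]-60),0,0,0])
for v in range(int(f(55,0,26)[1])-12,int(f(55,0,26)[1])+40,8):
    k=np.where(w[v,220:340])[0]+220;print(v,(k.min(),k.max(),len(k)) if len(k) else None,'dark',[(k.min(),k.max()) for k in [np.where(c[v,240:320].max(1)<65)[0]+240] if len(k)])
E
python3 see.py;python3 -c "
from place import *
plan([(tgt(78,0,40),QP,20,20),(tgt(77.5,0,12),QP,20,8)])"
```

```text
probe origin in bed [ 78.6  -0.7 110.2] rot [-0.    -0.001  0.   ] [ 0.28  0.2  -0.33  0.13 -0.84 -2.09] 23.85 [-1.  -0.4 -0.9]
pred nose tip top [278.6 120.9] body front top [278.6 164.9] corners [241.4 164.9] [315.7 164.8]
[ 245  161   68  115 4263]
152 None dark [(np.int64(259), np.int64(263))]
160 None dark [(np.int64(259), np.int64(263))]
168 (np.int64(254), np.int64(307), 54) dark []
176 (np.int64(247), np.int64(311), 65) dark []
184 (np.int64(245), np.int64(312), 68) dark []
192 (np.int64(246), np.int64(312), 67) dark []
200 (np.int64(246), np.int64(312), 22) dark [(np.int64(257), np.int64(300))]
[[[-3.4,0.2,17.2],[0.0,-0.0,0.0],20],[[-3.4,0.2,17.3],[0.0,-0.0,0.0],20],[[-3.5,0.1,17.2],[0.0,-0.0,0.0],20],[[-3.4,0.2,17.3],[0.0,-0.0,0.0],20],[[-1.3,-0.0,6.9],[0.0,-0.0,0.0],20],[[-1.3,-0.0,6.9],[0.0,-0.0,0.0],20],[[-1.4,-0.0,6.8],[0.0,-0.0,0.0],20],[[-1.3,-0.0,6.9],[0.0,-0.0,0.0],20]]
```

Request:
{"name": "send_rows", "arguments": {
  "series": [
    [[-3.4, 0, 17], [0, 0, 0], 20],
    [[-3.4, 0, 17], [0, 0, 0], 20],
    [[-3.5, 0, 17], [0, 0, 0], 20],
    [[-3.4, 0, 17], [0, 0, 0], 20],
    [[-1.3, 0, 7], [0, 0, 0], 20],
    [[-1.3, 0, 7], [0, 0, 0], 20],
    [[0, 0, 0], [0, 0, 0], 20],
    [[0, 0, 0], [0, 0, 0], 20]
  ]
}}

```text
clock: 24.7
position: [613.3, -35.5, 152.0]
ee_rot: [0.083, 0.99, -0.009, 0.114]
contact_force: [-1.3, 0.1, -0.0]
gripper_width: 32.1
grasp_force: 62.2
```

```bash
python3 -c "
from place import *
now();plan([(tgt(77.5,0,4),QP,20,6)])"
```

```text
probe origin in bed [78.4 -0.4 26.7] rot [ 0.     0.001 -0.   ] [ 0.25  0.33 -0.36  0.15 -0.67 -2.09] 24.7 [-1.3  0.1 -0. ]
[[[-1.0,0.1,5.6],[0.0,0.0,-0.0],20],[[-0.9,0.1,5.6],[0.0,0.0,-0.0],20],[[-1.0,0.1,5.6],[0.0,0.0,-0.0],20],[[-0.9,0.1,5.6],[0.0,0.001,-0.0],20]]
```

Request:
{"name": "send_rows", "arguments": {
  "series": [
    [[-1, 0, 5.6], [0, 0, 0], 20],
    [[-1, 0, 5.6], [0, 0, 0], 20],
    [[-1, 0, 5.6], [0, 0, 0], 20],
    [[-1, 0, 4.6], [0, 0, 0], 20],
    [[0, 0, 0], [0, 0, 0], 20],
    [[0, 0, 0], [0, 0, 0], 20],
    [[0, 0, 0], [0, 0, 0], 20]
  ]
}}

```text
clock: 25.4
position: [619.9, -36.6, 135.4]
ee_rot: [0.082, 0.99, -0.01, 0.113]
contact_force: [-18.1, 6.8, 24.5]
gripper_width: 32.1
grasp_force: 65.8
```

```bash
python3 -c "
from place import *
now();plan([(tgt(77,0,0.5),QP,20,3)])"
```

```text
probe origin in bed [77.4 -0.4  8.8] rot [-0.001 -0.001 -0.   ] [ 0.24  0.36 -0.37  0.15 -0.64 -2.09] 25.4 [-18.1   6.8  24.5]
[[[-0.4,0.1,2.7],[-0.0,-0.0,-0.0],20],[[-0.4,0.1,2.7],[-0.001,-0.0,-0.0],20],[[-0.5,0.1,2.8],[-0.0,-0.001,-0.0],20]]
```

Request:
{"name": "send_rows", "arguments": {
  "series": [
    [[0.3, 0, -1.5], [0, 0, 0], 20],
    [[0, 0, 0], [0, 0, 0], 20],
    [[0, 0, 0], [0, 0, 0], 20]
  ]
}}

```text
clock: 25.7
position: [619.9, -36.6, 135.4]
ee_rot: [0.082, 0.99, -0.009, 0.113]
contact_force: [-13.3, 6.1, 17.3]
gripper_width: 32.5
grasp_force: 64.7
```

```bash
cat > ends.py <<'E'
from place import *
now();p,q=pose();R2=q*rel;o=p+q.apply(off)
for n in('scene','top','wrist'):
    C=cam(n);im=get_image(n);cv2.imwrite(f'pics/e_{n}.png',im[:,:,::-1]);c=im.astype(int);f=lambda *v:proj(C,o+R2.apply(v)).round(1).tolist()
    print(n,{k:f(*v) for k,v in dict(tailtopL=(-75,17,26),tailtopR=(-75,-17,26),tailbotL=(-75,17,0),tailbotR=(-75,-17,0),fronttop=(55,0,26),lens=(75,0,13)).items()})
    u=np.array(f(-60,0,20)).astype(int)
    for thr in(120,150):
        x0,y0=max(0,u[0]-35),max(0,u[1]-35);w=((c.min(2)>thr)&(c.max(2)-c.min(2)<30)).astype(np.uint8)[y0:u[1]+35,x0:u[0]+35]
        k,l,s,ce=cv2.connectedComponentsWithStats(w)
        print(thr,[(( s[i]+[x0,y0,0,0,0]).tolist(),(ce[i]+[x0,y0]).round(1).tolist()) for i in np.argsort(-s[1:,4])[:3]+1])
E
python3 ends.py
```

```text
probe origin in bed [77.4 -0.4  8.8] rot [-0.001 -0.001 -0.   ] [ 0.24  0.36 -0.37  0.15 -0.64 -2.09] 25.7 [-13.3   6.1  17.3]
scene {'tailtopL': [216.9, 148.7], 'tailtopR': [214.6, 158.3], 'tailbotL': [214.2, 153.8], 'tailbotR': [211.8, 163.3], 'fronttop': [259.2, 169.4], 'lens': [263.8, 174.1]}
120 [([214, 152, 20, 17, 206], [223.5, 160.4]), ([244, 169, 11, 8, 56], [249.3, 172.6]), ([214, 121, 6, 2, 10], [216.5, 121.4])]
150 [([216, 155, 16, 12, 56], [223.0, 161.7]), ([245, 171, 10, 4, 16], [250.1, 172.3])]
top {'tailtopL': [342.1, 138.4], 'tailtopR': [329.5, 136.5], 'tailbotL': [341.6, 137.3], 'tailbotR': [329.2, 135.4], 'fronttop': [327.7, 184.5], 'lens': [326.4, 190.5]}
120 [([299, 107, 70, 36, 477], [338.3, 112.1]), ([309, 147, 13, 8, 28], [315.2, 151.0]), ([299, 153, 9, 7, 20], [302.3, 155.8])]
150 [([299, 107, 68, 8, 397], [332.8, 109.5]), ([329, 137, 4, 3, 8], [330.5, 138.1]), ([316, 167, 1, 2, 2], [316.0, 167.5])]
wrist {'tailtopL': [244.9, 426.2], 'tailtopR': [312.6, 426.1], 'tailbotL': [249.9, 390.0], 'tailbotR': [307.6, 389.9], 'fronttop': [278.5, 164.4], 'lens': [278.5, 125.1]}
120 [([248, 354, 64, 11, 537], [279.5, 358.0])]
150 [([251, 354, 60, 11, 374], [280.6, 358.9])]
```

```bash
python3 -c "
from h import *
for f in('w8','e_wrist'):
    g=cv2.GaussianBlur(cv2.imread(f'pics/{f}.png'),(3,3),0).astype(int)
    for v in(176,184,192,356,361):
        d=np.abs(np.diff(g[v],axis=0)).sum(1)
        print(f,v,'L',[(u,int(d[u])) for u in np.argsort(-d[230:262])[:3]+230],'R',[(u,int(d[u])) for u in np.argsort(-d[298:330])[:3]+298])
    print('center col BGR mean, rows 110-172',g[110:172:3,279].sum(1).tolist())
    print('nose edges',[(v,[int(u) for u in np.argsort(-np.abs(np.diff(g[v],axis=0)).sum(1)[250:310])[:4]+250]) for v in(130,140,150,158)])
"
```

```text
w8 176 L [(np.int64(240), 90), (np.int64(239), 78), (np.int64(241), 55)] R [(np.int64(321), 87), (np.int64(320), 83), (np.int64(310), 48)]
w8 184 L [(np.int64(240), 88), (np.int64(239), 74), (np.int64(241), 58)] R [(np.int64(321), 88), (np.int64(320), 84), (np.int64(312), 48)]
w8 192 L [(np.int64(240), 87), (np.int64(239), 68), (np.int64(241), 60)] R [(np.int64(320), 87), (np.int64(321), 86), (np.int64(311), 42)]
w8 356 L [(np.int64(246), 84), (np.int64(247), 72), (np.int64(241), 54)] R [(np.int64(311), 141), (np.int64(322), 133), (np.int64(321), 113)]
w8 361 L [(np.int64(258), 59), (np.int64(257), 54), (np.int64(259), 52)] R [(np.int64(302), 47), (np.int64(298), 46), (np.int64(301), 46)]
center col BGR mean, rows 110-172 [315, 311, 309, 308, 311, 345, 270, 277, 275, 276, 277, 276, 274, 275, 277, 276, 280, 278, 266, 258, 525]
nose edges [(130, [258, 257, 299, 259]), (140, [257, 256, 299, 300]), (150, [257, 299, 256, 300]), (158, [257, 299, 300, 256])]
e_wrist 176 L [(np.int64(245), 55), (np.int64(246), 52), (np.int64(247), 40)] R [(np.int64(311), 88), (np.int64(310), 67), (np.int64(3
[... 155 characters left out ...]
_wrist 192 L [(np.int64(245), 53), (np.int64(244), 45), (np.int64(246), 39)] R [(np.int64(312), 88), (np.int64(313), 79), (np.int64(318), 67)]
e_wrist 356 L [(np.int64(235), 96), (np.int64(247), 62), (np.int64(234), 61)] R [(np.int64(322), 132), (np.int64(321), 130), (np.int64(311), 90)]
e_wrist 361 L [(np.int64(258), 59), (np.int64(257), 53), (np.int64(259), 50)] R [(np.int64(298), 46), (np.int64(301), 46), (np.int64(302), 46)]
center col BGR mean, rows 110-172 [438, 465, 463, 398, 225, 282, 263, 268, 268, 269, 271, 270, 267, 269, 268, 271, 272, 271, 259, 266, 520]
nose edges [(130, [299, 257, 258, 298]), (140, [299, 300, 257, 256]), (150, [299, 300, 257, 256]), (158, [299, 300, 257, 256])]
```

```bash
python3 -c "
from place import *
C=cam('wrist');p,q=pose();o=p+q.apply(off)
for pitch in(-6,-3,0,3,6):
    R2=q*rel*Rn.from_euler('y',pitch,degrees=True);oo=p+q.apply(off)+(q*rel).apply([0,0,13])
    f=lambda *v:proj(C,oo+R2.apply(np.array(v)-[0,0,13]))
    print(pitch,'nose w',[(f(x,-11,13)-f(x,11,13))[0].round(1) for x in(72,58)],'tip top/centre row',f(75,0,24)[1].round(1),f(75,0,13)[1].round(1),'white edge row',f(55,0,26)[1].round(1),f(55,0,24)[1].round(1),'w at x=-45',(f(-45,-17,20)-f(-45,17,20))[0].round(1))
"
```

```text
-6 nose w [np.float64(46.8), np.float64(45.8)] tip top/centre row 120.5 122.8 white edge row 167.5 167.3 w at x=-45 64.4
-3 nose w [np.float64(45.6), np.float64(44.9)] tip top/centre row 120.3 123.8 white edge row 165.8 165.8 w at x=-45 65.4
0 nose w [np.float64(44.4), np.float64(44.0)] tip top/centre row 120.5 125.1 white edge row 164.5 164.7 w at x=-45 66.4
3 nose w [np.float64(43.3), np.float64(43.1)] tip top/centre row 121.2 126.8 white edge row 163.5 164.0 w at x=-45 67.4
6 nose w [np.float64(42.2), np.float64(42.2)] tip top/centre row 122.3 128.8 white edge row 162.9 163.6 w at x=-45 68.5
```

```bash
python3 -c "
from place import *
C=cam('wrist');f=lambda *v:proj(C,bed('probe',v)).round(1).tolist()
for x in(12,16,20,30):print(x,'in/out L,R',f(x,24,5),f(x,20,5),f(x,-20,5),f(x,-24,5),'lip',f(0,30,16),f(0,-30,16))
im=cv2.imread('pics/e_wrist.png')
for v in(134,142,150,158,170):print(v,'L',im[v,216:262:2].sum(1).tolist(),'R',im[v,296:342:2].sum(1).tolist())
"
```

```text
12 in/out L,R [322.5, 148.6] [315.2, 148.6] [243.1, 148.7] [235.9, 148.7] lip [337.6, 122.4] [220.8, 122.5]
16 in/out L,R [322.4, 155.9] [315.2, 155.9] [243.2, 156.0] [236.0, 156.0] lip [337.6, 122.4] [220.8, 122.5]
20 in/out L,R [322.3, 163.2] [315.1, 163.2] [243.3, 163.2] [236.1, 163.2] lip [337.6, 122.4] [220.8, 122.5]
30 in/out L,R [322.0, 181.2] [314.9, 181.2] [243.5, 181.3] [236.4, 181.3] lip [337.6, 122.4] [220.8, 122.5]
134 L [354, 463, 478, 489, 498, 500, 481, 413, 352, 318, 303, 300, 303, 307, 305, 317, 316, 325, 327, 323, 306, 157, 154] R [254, 235, 332, 449, 457, 452, 456, 475, 480, 479, 484, 488, 490, 482, 472, 451, 451, 460, 458, 449, 437, 453, 470]
142 L [343, 458, 480, 488, 499, 498, 492, 385, 321, 306, 303, 298, 302, 305, 304, 307, 316, 326, 330, 325, 309, 183, 154] R [255, 234, 357, 449, 454, 450, 456, 476, 481, 479, 484, 489, 487, 483, 470, 452, 452, 460, 459, 448, 435, 456, 470]
150 L [326, 458, 478, 489, 498, 498, 493, 383, 321, 305, 303, 337, 362, 316, 259, 309, 318, 326, 328, 322, 307, 180, 157] R [249, 216, 355, 452, 456, 473, 481, 480, 475, 440, 387, 328, 422, 495, 493, 452, 451, 458, 455, 445, 438, 458, 470]
158 L [318, 455, 478, 490, 498, 498, 470, 378, 324, 307, 303, 342, 380, 325, 244, 306, 317, 328, 328, 325, 309, 176, 157] R [244, 229, 352, 450, 454, 470, 481, 474, 360, 333, 327, 312, 458, 541, 520, 452, 454, 459, 452, 459, 467, 470, 470]
170 L [299, 353, 349, 348, 348, 369, 453, 388, 330, 305, 302, 339, 380, 331, 245, 309, 319, 352, 397, 462, 513, 519, 519] R [529, 531, 528, 525, 509, 485, 429, 342, 332, 331, 326, 318, 469, 543, 497, 450, 453, 456, 450, 458, 466, 472, 470]
```

```bash
python3 -c "
from place import *
print('bed x,y,z in tool',[QP.inv().apply(BR[:,i]).round(2).tolist() for i in range(3)])
print('F in bed',(BR.T@monitor.read_state()['contact_force']).round(1))"
```

```text
bed x,y,z in tool [[-0.98, 0.0, -0.21], [0.0, 1.0, 0.0], [0.21, 0.0, -0.98]]
F in bed [-5.2  2.9 21.3]
```

Request:
{"name": "send_rows", "arguments": {
  "series": [
    [[0.3, 1, -1.3], [0, 0, 0], 20],
    [[0.7, 0, 0.2], [0, 0, 0], 20],
    [[0.7, 0, 0.2], [0, 0, 0], 20],
    [[0, 0, 0], [0, 0, 0], 20],
    [[0, 0, 0], [0, 0, 0], 20]
  ]
}}

```text
clock: 26.35
position: [620.0, -36.1, 135.4]
ee_rot: [0.082, 0.99, -0.01, 0.114]
contact_force: [-5.6, -0.8, 10.1]
gripper_width: 32.6
grasp_force: 63.7
```

```bash
python3 -c "
from place import *
now();print('F in bed',(BR.T@monitor.read_state()['contact_force']).round(1))"
```

```text
probe origin in bed [77.5  0.1  8.8] rot [-0.001  0.002 -0.   ] [ 0.24  0.36 -0.37  0.15 -0.63 -2.1 ] 26.35 [-5.6 -0.8 10.1]
F in bed [-0.6 -1.7 11.5]
```

Request:
{"name": "send_rows", "arguments": {
  "series": [
    [[0.2, 0, -0.8], [0, 0, 0], 20],
    [[0, 0, 0], [0, 0, 0], 50],
    [[0, 0, 0], [0, 0, 0], 50],
    [[0, 0, 0], [0, 0, 0], 50],
    [[0, 0, 0], [0, 0, 0], 50]
  ]
}}

```text
clock: 26.85
position: [619.1, -35.3, 133.6]
ee_rot: [0.082, 0.99, -0.009, 0.113]
contact_force: [-0.6, -0.6, -0.3]
gripper_width: 49.7
grasp_force: 0.0
```

Request:
{"name": "send_rows", "arguments": {
  "series": [
    [[0, 0, -8], [0, 0, 0], 50],
    [[0, 0, -18], [0, 0, 0], 50],
    [[0, 0, -25], [0, 0, 0], 50],
    [[0, 0, -25], [0, 0, 0], 50],
    [[0, 0, -25], [0, 0, 0], 50],
    [[0, 0, -20], [0, 0, 0], 50],
    [[0, 0, 0], [0, 0, 0], 50],
    [[0, 0, 0], [0, 0, 0], 50]
  ]
}}

```text
clock: 27.65
position: [591.9, -30.9, 252.2]
ee_rot: [0.083, 0.99, -0.009, 0.114]
contact_force: [0.8, -0.2, 0.2]
gripper_width: 49.7
grasp_force: 0.0
```

```bash
python3 -c "
from place import *
now();C=cam('wrist');im=get_image('wrist');cv2.imwrite('pics/w9.png',im[:,:,::-1]);g=cv2.GaussianBlur(im,(3,3),0).astype(int)
f=lambda *v:proj(C,bed('probe',v)).round(1).tolist()
print('nose w pred x=12',f(12,11,13),f(12,-11,13),'lens top',f(0,0,24),f(0,0,13),'white front',f(20,0,26),'tail top',f(150,17,26),f(150,-17,26))
print('rails',[f(x,y,5) for x in(12,147) for y in(20,-20)],'lip in/out top',f(0,30,16),f(-8,30,16))
c=279
print('col nose',g[int(f(0,0,24)[1])-25:int(f(20,0,26)[1])+8,c].sum(1).tolist(),'from',int(f(0,0,24)[1])-25)
v=int(f(12,0,24)[1]);d=np.abs(np.diff(g[v],axis=0)).sum(1);print('row',v,sorted(int(u) for u in np.argsort(-d[240:320])[:6]+240))
v=int(f(60,0,26)[1]);w=(im.min(2)>120)&(im.astype(int).max(2)-im.min(2)<32);
for x in(25,60,100,140):
    v=int(f(x,0,26)[1])
    if v<420:
        d=np.abs(np.diff(g[v],axis=0)).sum(1);print(x,'row',v,'pred',f(x,17,26)[0],f(x,-17,26)[0],'rail in',f(x,20,5)[0],f(x,-20,5)[0],sorted((int(u),int(d[u])) for u in np.argsort(-d[225:335])[:10]+225),[ (k.min(),k.max()) for k in [np.where(w[v,230:330])[0]+230] if len(k)])
"
```

```text
probe origin in bed [101.    0.7 126.8] rot [ 0.001  0.001 -0.001] [ 0.27  0.21 -0.26  0.12 -0.9  -2.07] 27.65 [ 0.8 -0.2  0.2]
nose w pred x=12 [289.6, 135.9] [265.6, 135.9] lens top [277.6, 119.9] [277.6, 122.4] white front [277.6, 142.9] tail top [296.4, 286.9] [259.4, 287.0]
rails [[298.9, 137.1], [256.4, 137.2], [298.1, 276.5], [257.7, 276.5]] lip in/out top [310.9, 121.7] [311.0, 112.6]
col nose [325, 325, 325, 325, 322, 320, 318, 317, 315, 316, 316, 314, 314, 312, 312, 319, 345, 383, 412, 432, 442, 452, 465, 476, 471, 443, 390, 321, 279, 277, 277, 277, 280, 279, 279, 280, 280, 282, 282, 281, 280, 279, 279, 280, 280, 280, 280, 281, 281, 277, 266, 256, 299, 418, 530, 585] from 94
row 133 [240, 248, 290, 316, 317, 318]
25 row 148 pred 297.0 258.2 rail in 298.8 256.6 [(239, 63), (240, 87), (241, 63), (300, 61), (301, 69), (316, 70), (317, 113), (318, 97), (329, 68), (330, 79)] [(np.int64(263), np.int64(304))]
60 row 188 pred 296.8 258.6 rail in 298.6 256.9 [(265, 132), (266, 181), (269, 102), (287, 107), (289, 83), (290, 190), (291, 137), (297, 104), (316, 85), (317, 84)] [(np.int64(260), np.int64(303))]
100 row 233 pred 296.6 258.9 rail in 298.4 257.3 [(259, 58), (260, 62), (261, 53), (296, 87), (297, 102), (300, 69), (315, 78), (316, 82), (328, 52), (329, 75)] [(np.int64(261), np.int64(303))]
140 row 276 pred 296.4 259.3 rail in 298.2 257.6 [(230, 63), (231, 96), (260, 59), (261, 59), (296, 60), (297, 57), (315, 61), (325, 151), (326, 196), (327, 114)] [(np.int64(261), np.int64(326))]
```

The thermometer lies straight between the rails (cols 260–297 along its whole length). Its white edge sits about 4 px low, so the lens is about 3 mm short of the lip. I'll regrip it and draw it down to the lip.

Request:
{"name": "send_rows", "arguments": {
  "series": [
    [[0, 0, 20], [0, 0, 0], 50],
    [[0, 0, 25], [0, 0, 0], 50],
    [[0, 0, 25], [0, 0, 0], 50],
    [[0, 0, 25], [0, 0, 0], 50],
    [[0, 0, 15], [0, 0, 0], 50],
    [[0, 0, 8], [0, 0, 0], 50],
    [[0, 0, 0], [0, 0, 0], 50],
    [[0, 0, 0], [0, 0, 0], 50]
  ]
}}

```text
clock: 28.5
position: [618.6, -35.3, 137.1]
ee_rot: [0.082, 0.99, -0.009, 0.113]
contact_force: [-0.4, 1.0, -0.3]
gripper_width: 50.1
grasp_force: 0.0
```

```bash
python3 -c "
from place import *
now();print((pose()[0]-[619.1,-35.3,133.6]).round(1))"
```

```text
probe origin in bed [76.8  0.7 10.9] rot [-0. -0. -0.] [ 0.25  0.36 -0.37  0.15 -0.64 -2.1 ] 28.5 [-0.4  1.  -0.3]
[-0.5 -0.   3.5]
```

Grip, then draw down-slope in 1 mm steps.

Request:
{"name": "send_rows", "arguments": {
  "series": [
    [[0, 0, 1], [0, 0, 0], 20],
    [[0, 0, 0], [0, 0, 0], 20],
    [[0, 0, 0], [0, 0, 0], 20],
    [[0, 0, 0], [0, 0, 0], 20],
    [[1, 0, 0.1], [0, 0, 0], 20],
    [[1, 0, 0.2], [0, 0, 0], 20],
    [[1, 0, 0.2], [0, 0, 0], 20],
    [[0, 0, 0], [0, 0, 0], 20]
  ]
}}

```text
clock: 29.3
position: [617.6, -34.6, 136.5]
ee_rot: [0.082, 0.99, -0.009, 0.116]
contact_force: [0.6, -0.7, 4.8]
gripper_width: 32.2
grasp_force: 61.8
```

```bash
python3 -c "
from place import *
now();print('F bed',(BR.T@monitor.read_state()['contact_force']).round(1))"
```

```text
probe origin in bed [75.5  1.2 10.9] rot [0.001 0.004 0.   ] [ 0.25  0.36 -0.38  0.15 -0.63 -2.1 ] 29.3 [ 0.6 -0.7  4.8]
F bed [ 2.6 -0.6  4. ]
```

Request:
{"name": "send_rows", "arguments": {
  "series": [
    [[1, 0, 0.1], [0, 0, 0], 20],
    [[1, 0, 0.2], [0, 0, 0], 20],
    [[0, 0, 0], [0, 0, 0], 20],
    [[0, 0, 0], [0, 0, 0], 20]
  ]
}}

```text
clock: 29.7
position: [616.8, -34.4, 136.1]
ee_rot: [0.082, 0.99, -0.009, 0.117]
contact_force: [4.2, -2.2, 6.0]
gripper_width: 32.2
grasp_force: 61.6
```

```bash
python3 -c "
from place import *
now();print('F bed',(BR.T@monitor.read_state()['contact_force']).round(1))"
```

```text
probe origin in bed [74.6  1.3 10.9] rot [0.002 0.006 0.001] [ 0.25  0.36 -0.38  0.16 -0.62 -2.1 ] 29.7 [ 4.2 -2.2  6. ]
F bed [ 6.6 -1.5  3.5]
```

The resisting force along the slope shows the lens is on the lip. Release and retreat.

Request:
{"name": "send_rows", "arguments": {
  "series": [
    [[0, 0, 0], [0, 0, 0], 50],
    [[0, 0, 0], [0, 0, 0], 50],
    [[0, 0, 0], [0, 0, 0], 50],
    [[0, 0, 0], [0, 0, 0], 50],
    [[0, 0, -8], [0, 0, 0], 50],
    [[0, 0, -18], [0, 0, 0], 50],
    [[0, 0, -25], [0, 0, 0], 50],
    [[0, 0, -25], [0, 0, 0], 50]
  ]
}}

```text
clock: 30.5
position: [596.5, -31.8, 209.0]
ee_rot: [0.083, 0.99, -0.009, 0.113]
contact_force: [0.4, -0.8, 0.4]
gripper_width: 49.9
grasp_force: 0.0
```

Request:
{"name": "send_rows", "arguments": {
  "series": [
    [[0, 0, -25], [0, 0, 0], 50],
    [[0, 0, -20], [0, 0, 0], 50],
    [[0, 0, 0], [0, 0, 0], 50],
    [[0, 0, 0], [0, 0, 0], 50],
    [[0, 0, 0], [0, 0, 0], 50]
  ]
}}

```text
clock: 31.0
position: [586.4, -30.2, 250.7]
ee_rot: [0.083, 0.99, -0.009, 0.112]
contact_force: [-0.6, 0.1, -0.2]
gripper_width: 49.9
grasp_force: 0.0
```

```bash
python3 -c "
from place import *
now();C=cam('wrist');im=get_image('wrist');cv2.imwrite('pics/w10.png',im[:,:,::-1]);g=cv2.GaussianBlur(im,(3,3),0).astype(int)
f=lambda *v:proj(C,bed('probe',v)).round(1).tolist()
print('lens top',f(0,0,24),'white front',f(20,0,26),'lip',f(0,30,16),'tail',f(150,0,26))
v0=int(f(0,0,24)[1])-12;print('col nose from',v0,g[v0:v0+50,279].sum(1).tolist())
w=(im.min(2)>120)&(im.astype(int).max(2)-im.min(2)<32)
for x in(30,60,100,140):
    v=int(f(x,0,26)[1]);k=np.where(w[v,230:330])[0]+230;print(x,v,'pred',f(x,17,26)[0],f(x,-17,26)[0],k.min(),k.max())
v0=int(f(150,0,26)[1])-20;print('tail rows from',v0,g[v0:v0+40,272].sum(1).tolist())
T=cam('top');im=get_image('top');c=im.astype(int)
j=lambda *v:proj(T,bed('jar',v)).round(1).tolist();print('jar pred cap/foot top-view',j(105,0,30),j(0,0,30))
w=((c.min(2)>135)&(c.max(2)-c.min(2)<40)).astype(np.uint8);u=np.array(j(90,0,40)).astype(int);print('white near cap',np.argwhere(w[u[1]-12:u[1]+12,u[0]-12:u[0]+12]).mean(0)+[u[1]-12,u[0]-12],u)
"
```

```text
probe origin in bed [ 95.2   0.4 127.7] rot [-0.001 -0.002 -0.001] [ 0.27  0.2  -0.27  0.12 -0.9  -2.08] 31.0 [-0.6  0.1 -0.2]
lens top [278.1, 127.2] white front [278.2, 150.1] lip [311.2, 128.8] tail [278.4, 293.0]
col nose from 115 [312, 313, 323, 354, 394, 422, 437, 449, 462, 475, 478, 460, 397, 311, 270, 265, 265, 267, 269, 270, 270, 270, 270, 268, 268, 268, 271, 271, 271, 271, 271, 274, 271, 262, 252, 291, 403, 518, 579, 606, 626, 643, 651, 655, 655, 656, 656, 655, 644, 597]
30 161 pred 297.4 258.9 262 304
60 195 pred 297.2 259.2 262 304
100 239 pred 297.0 259.5 262 303
140 282 pred 296.8 259.9 263 325
tail rows from 273 [428, 498, 586, 630, 639, 624, 553, 451, 408, 449, 539, 613, 639, 640, 639, 636, 627, 606, 573, 529, 494, 492, 497, 498, 498, 499, 499, 498, 498, 498, 499, 499, 499, 496, 477, 428, 368, 311, 236, 161]
jar pred cap/foot top-view [269.9, 145.0] [264.8, 182.4]
white near cap [151.27536232 267.73913043] [268 150]
```

```bash
python3 -c "
from bench import job_done
print(job_done())"
```

```text
the job is handed in; nothing more can be done
None
```

The job is handed in at about 31 s of the 72 s: the jar lies in its own cradle, foot at the lip; the thermometer was held on the pan's centre from about 15 cm for 1.6 s (estimated aim error 5–10 mm), then laid in its own cradle, lens within about 1 mm of the lip.

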